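# Put the red candle on offer on the shop counter

### The arm

A 6-joint arm with a two-finger parallel gripper is mounted at the origin on the work surface. World frame = base frame: x ahead of the robot, y to its left, z up, the work surface at z = 0. Lengths are in m, angles in rad, forces in N, time in s.
With the tool pointing down it reaches from about 0.275 to 1 m from the base axis. Payload 8.4 kg.
Tool frame: the origin (TCP) lies at the very end of the fingers, on their centre line; the grasp point (between the pads) lies 19 mm behind it; x points along the fingers, z is the direction in which the jaws open and shut, and the axes are right-handed (so a half turn about x gives the same grasp; the last joint's range is limited). The gripper opens to 85 mm and grips with 20 to 120 N. Pads are 22 mm wide; open, the fingers measure 114 mm over their backs; the gripper's body (76 mm by 85 mm) begins 54 mm behind the grasp point. The pads swing forward as they close: fully open they stand 13 mm farther back than shut.
Start: joints at [1.194, 0.353, 1.633, -0, 1.155, -0.002], TCP at [0.229, 0.582, 0.231] pointing down, gripper open.
Joint ranges: [-2.63, 2.63], [-0.92, 2.1], [0.06, 2.66], [-1.3, 4.44], [0, 2.69], [-3.02, 3.02]. Speed limits (rad/s): [2.22, 2.22, 2.79, 3.14, 3.14, 3.14].

### API

Orientations are given as [roll, pitch, yaw] about the fixed x, y, z axes, in that order (R = Rz(yaw) Ry(pitch) Rx(roll)).
In Python, from bench import manip gives the robot as it stands. The module is installed in compiled form; this text tells all that it offers.
- The arm moves only by the tool send_rows, never from a script. Its argument "steps" is a list that holds one entry, the list of rows, each a list of 7 numbers: the shift along the tool's x, y, z in units of 15 cm (1.0 is 15 cm), then the turn, a rotation vector about the tool's x, y, z in units of pi rad (1.0 is pi rad), then the closure in counts, from 0 (fully open) to 255 (shut). In form: [[[x, y, z, wx, wy, wz, grip], ...]]. A call has 1 to 20 rows; each row is the pose to reach, as a shift and turn from the pose commanded when the call began, along the tool's axes at that moment, turning the shorter way round; what a row does not reach only later rows make up. A row lasts 1/10 s, in which the tool goes at most 50 mm and 8.59 degrees, less where a joint would pass 70% of its speed; a pose out of reach is approached as far as the arm can. A call with a number of a shift or a turn outside -1 to 1 is refused whole. A call with a gripper value outside its range is refused whole. The fingers move at their own pace and stop on an object; "grip_force" is the grip in N (left out, the last holds). Time passes only in rows, so rows that repeat a pose let the fingers close. It gives the time, the measured TCP pose, the force and the opening at its end, in the units of the state.
- manip.observe(): the state, without advancing time (a new reading comes with each control period).
- manip.read_camera(name): name is "scene" or "top" or "wrist"; returns a dict with "image" (400x640x3 uint8, blue, green, red), "K" (3x3 intrinsics, pixels), "world_to_cam" (4x4, takes a point from world to camera coordinates); the wrist camera has in their place "tool_from_camera" (4x4, takes a point from camera to tool coordinates, whose origin is the TCP and whose axes are the tool frame's). Camera axes: x right, y down, z forward; pixel columns grow to the right and rows downward; lengths in m; the calibration is good to about 2 mm. A picture is of the moment at which its call begins: read the wrist's pose just before it. There is no depth.
- manip.finish_job(): hands the job in, once; it reports no verdict.
Trained networks look in a picture, given as the dict that the camera call returned (one of the last four; its "shot" number tells which), for a name from the list of things; names that differ only in an ending like _2 or _b are one class to them, and where a whole thing is asked for, a point or a joint stands for the part that bears it (a point fixed in the world has none). Each returns a list of dicts, best first, with "p" (0 to 1); they miss things now and then, are a little off and sometimes report something else, mostly with a low value. They report only what shows in the picture. A call takes as long as a camera call.
- manip.recognise(name, picture): "box" ([left, top, right, bottom] in pixels, round what is visible of it).
- manip.cut_out(name, picture): "region" (400x640 bool, what is visible of it) and "box" ([left, top, right, bottom] in pixels, round what is visible of it).
The state is a dict: "t": time; "joints": joint angles; "dq": joint speeds; "tau": joint torques, N m; "tool_pos": TCP position; "ee_rot": TCP orientation; "force": force on the tool from outside, world axes, zero at the start; "ft_torque": the same for the moment, N m; "grip_width": finger opening in m.
Only numpy, scipy, OpenCV 4.12 (cv2) and the standard library are available. Lean on these libraries where they do the work, as an engineer would, in place of code of your own. Each camera call takes 0.05 s, during which the arm holds its last target.

### The job

Red is today's offer. First turn the candle display, gently pushing one of its spokes with a fingertip, until the white arrow on the display's black foot points straight at the red candle; then push the pointer on the wooden offer board round in the same way until it points at the middle of the red spot. Do not pinch the spokes or the pointer, do not touch the candles on the display, and leave everything else on the counter where it is.

Things in the scene. Friction and masses are not known exactly. Their poses are not given: they have to be found in the camera images.
- display_base: Fixed black foot of the candle display: a disc 200 mm across and 12 mm high, with a flat tongue 30 mm wide and 8 mm high that reaches out 207 mm from the centre along the foot's own +x. On the tongue's outer end lies a white arrow that points in to the centre. Origin: centre of the underside, on the display's upright turning axis; z up.
- display_axis (a point): Point on the display's turning axis at mid-height of the spokes (52 mm above the table); its x axis lies along the red candle's spoke. The hub is 44 mm across, its top 76 mm above the table. Three straight metal spokes, 120 degrees apart, run out from the hub to 111 mm from the axis; each is 14 mm wide and stands from 45 to 61 mm above the table, with free space under it. Going counter-clockwise from above they carry the red, the blue and the yellow candle.
- display (a joint): Angle of the display on its foot, rad, growing counter-clockwise seen from above; 0 (or any whole turn) when the arrow points exactly at the red candle. It turns either way, a turn and a half from 0 before a stop; dry friction of 0.10 N m holds it where it is left.
- red_candle (a point): Centre of the red candle on the display, 132 mm from the turning axis. Each candle is a tealight in a coloured cup 42 mm across, on a clear plate 54 mm across with its underside 50 mm and the candle's tip 89 mm above the table; it is fixed to its spoke.
- arrow (a point): Point on the tongue of the foot in front of the arrow, 132 mm from the turning axis: the red candle's centre is to stand straight above it.
- spokes_left: The side faces of the three spokes that look counter-clockwise (pushing on them turns the display clockwise seen from above). Origin and axes as the display's: on its axis at table height, x along the red candle's spoke.
- spokes_right: The side faces of the three spokes that look clockwise (pushing on them turns the display counter-clockwise). Same origin and axes.
- candles: The three candles (red, blue, yellow) with their clear plates, fixed to the spokes' ends; not to be touched. Same origin and axes.
- board: Fixed wooden offer board, 240 x 270 mm (its x, y), 12 mm thick. Origin: centre of the underside. The pointer's upright pivot stands at x = -80 mm, y = 0 of the board.
- pointer_axis (a point): Point on the pointer's turning axis at mid-height of its bar (44 mm above the table); its x axis runs along the pointer to its tip. The pointer is a straight black bar 14 mm wide, with a white arrow head 40 mm wide from 100 to 133 mm from the axis; the bar stands from 37 to 53 mm above the table, with 25 mm free over the board. Hub 36 mm across, top 54 mm above the table.
- pointer (a joint): Angle of the pointer on the board, rad, growing counter-clockwise seen from above; 0 when it points along the board's +x. Stops at -1.6 and 1.1. It starts on the clockwise side of all the spots; dry friction of 0.06 N m holds it where it is left.
- pointer_left: The counter-clockwise side of the pointer (pushing on it turns the pointer clockwise). Origin and axes as the pointer's: on its axis, at table height, x to the tip.
- pointer_right: The clockwise side of the pointer (pushing on it turns the pointer counter-clockwise). Same origin and axes.
- spot_red: Red round spot on the board, 48 mm across, 4 mm thick, fixed, its centre 155 mm from the pointer's axis. A blue and a yellow spot like it lie on the same arc, 0.65 rad apart (pointer angles -0.65, 0 and 0.65); which colour lies where changes. Origin: centre of its underside.
- tealight: Bystander: loose white LED tealight, 42 mm across, 34 mm high, standing on the near left corner of the wooden board. Origin: centre of its underside.
- jar_a: Bystander: loose amber glass jar with wooden cap, 68 mm across, 85 mm high. Origin: centre of its underside.
- jar_b: Bystander: loose green glass jar with steel cap, 64 mm across, 80 mm high. Origin: centre of its underside.
- mug: Bystander: loose blue mug, 76 mm across, 88 mm high. Origin: centre of its underside.
- figurine: Bystander: loose white china figurine, 48 mm across, 82 mm high. Origin: centre of its underside.
- pillar_candle: Bystander: loose terracotta-coloured pillar candle, 60 mm across, 103 mm high. Origin: centre of its underside.
- gift_box: Bystander: loose green gift box, 75 x 75 x 60 mm. Origin: centre of its underside.

How it is judged:
By the outcome, as a careful person would: the job done as asked, in the order asked, and still so for the second after the job is handed in, with the robot touching nothing.
It also fails if it takes over 72 s, if anything falls off the work surface, if the arm or the gripper's body presses on something with over 40 N, if the wrist force passes 120 N, or if a joint passes its speed limit or range.

## Working session

There is one attempt and no reset: what is moved stays moved. The work goes in short steps, Python scripts to look and compute and a tool call to move; the robot and the scene stay as the last step left them, time stands still between calls to the robot, and variables do not carry over. Pictures are saved under pics/ and viewed, and the job is handed in when it is done.

Besides the shell and the picture viewer there is one more tool, called after "Emit:" in YAML: its name, and indented under it one key for each argument. send_rows: Moves the arm, as the interface text tells. Its arguments: {"type":"object","properties":{"steps":{"type":"array"},"grip_force":{"type":"number"}},"required":["steps"]}

```bash
mkdir -p pics; python3 - <<'E'
from bench import manip
import cv2,pickle
s=manip.observe();print({k:s[k] for k in('t','tool_pos','ee_rot','joints','grip_width')})
for n in('scene','top'):
    p=manip.read_camera(n);cv2.imwrite(f'pics/{n}0.png',p['image']);pickle.dump(p,open(f'{n}0.pkl','wb'))
E
```

```text
{'t': 0.0, 'tool_pos': array([0.22861472, 0.58118019, 0.23057817]), 'ee_rot': array([ 3.13702971,  1.56941809, -1.95013456]), 'joints': array([ 1.19362120e+00,  3.53633389e-01,  1.63411716e+00,  3.25862288e-06,
        1.15522034e+00, -2.40115307e-03]), 'grip_width': 0.08548356227350828}
```

View pics/scene0.png

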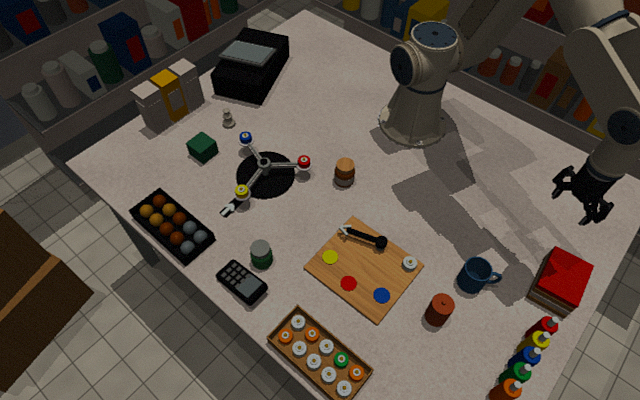

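View pics/top0.png

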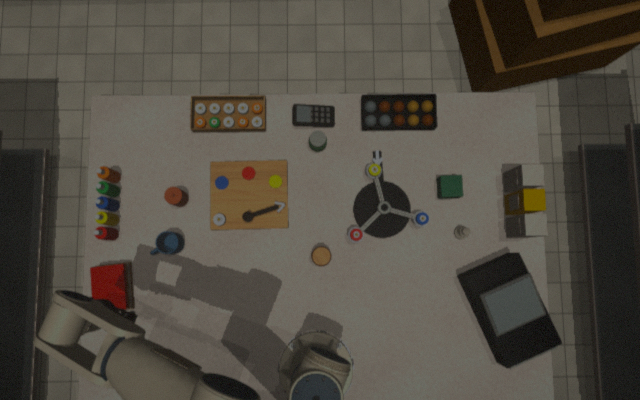

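The top view shows the display at about (383,208) with red at (356,234), blue at (421,218) and yellow at (374,170), and its arrow at (377,157). The board is at (249,195) and its pointer pivot near (250,216). The red spot is at (248,173).

```bash
cat > h.py <<'E'
import numpy as np,cv2,pickle
from bench import manip
def ray(p,uv,z):
    K=p['K'];T=np.linalg.inv(p['world_to_cam'])
    d=T[:3,:3]@np.linalg.solve(K,[uv[0],uv[1],1.]);o=T[:3,3]
    return o+d*(z-o[2])/d[2]
def proj(p,X):
    c=p['world_to_cam']@np.r_[X,1];q=p['K']@c[:3];return q[:2]/q[2]
E
python3 - <<'E'
from h import *
H={'display_base':.006,'display_axis':.052,'red_candle':.07,'board':.012,'pointer_axis':.045,'spot_red':.016,'tealight':.03,'jar_a':.04,'jar_b':.04,'mug':.04,'figurine':.04,'pillar_candle':.05,'gift_box':.03,'candles':.07}
for cam in('scene','top'):
    p=manip.read_camera(cam)
    if cam=='top': 
        print(np.linalg.inv(p['world_to_cam'])[:3,3])
    for n in H:
        for r in manip.cut_out(n,p)[:2]:
            ys,xs=np.nonzero(r['region']);c=[xs.mean(),ys.mean()]
            print(cam,n,round(r['p'],2),np.round(r['box']),np.round(c,1),np.round(ray(p,c,H[n]),3)[:2])
    im=p['image']
    a=(330,140,440,245) if cam=='top' else (200,110,330,220)
    b=(200,150,300,240) if cam=='top' else (295,210,430,325)
    for nm,q in(('d',a),('b',b)):
        cv2.imwrite(f'pics/{cam}_{nm}.png',cv2.resize(im[q[1]:q[3],q[0]:q[2]],None,fx=5,fy=5,interpolation=cv2.INTER_CUBIC))
E
```

```text
scene display_base 0.7 [424. 294. 456. 326.] [438.6 310.1] [0.561 0.47 ]
scene display_base 0.68 [220. 130. 311. 217.] [262.6 174.3] [ 0.543 -0.239]
scene display_axis 0.57 [233. 134. 309. 203.] [264.1 166. ] [ 0.538 -0.231]
scene red_candle 0.66 [235. 133. 312. 203.] [261.9 166.8] [ 0.555 -0.223]
scene board 0.6 [304. 216. 421. 325.] [363.2 267.9] [0.599 0.234]
scene pointer_axis 0.56 [336. 228. 386. 251.] [364.2 236.1] [0.529 0.18 ]
scene spot_red 0.77 [341. 275. 355. 292.] [347.5 283. ] [0.669 0.231]
scene tealight 0.7 [401. 257. 415. 274.] [408.7 263.6] [0.509 0.329]
scene jar_a 0.93 [336. 158. 352. 189.] [343.8 173. ] [ 0.379 -0.02 ]
scene jar_a 0.76 [248. 239. 276. 269.] [260.3 254.6] [ 0.777 -0.012]
scene jar_b 0.93 [336. 158. 352. 189.] [343.8 173. ] [ 0.379 -0.02 ]
scene jar_b 0.76 [248. 239. 276. 269.] [260.3 254.6] [ 0.777 -0.012]
scene mug 0.71 [339. 226. 388. 248.] [363.5 235.9] [0.527 0.176]
scene mug 0.63 [455. 258. 501. 293.] [476.1 275.2] [0.419 0.496]
scene pillar_candle 0.9 [424. 293. 456. 329.] [438.8 309.6] [0.581 0.471]
scene gift_box 0.58 [187. 133. 222. 164.] 
[... 768 characters left out ...]
9.5] [0.504 0.323]
top tealight 0.16 [348. 163. 432. 244.] [383.9 207.9] [ 0.539 -0.243]
top jar_a 0.88 [308. 130. 327. 149.] [317.5 141.3] [ 0.772 -0.016]
top jar_a 0.52 [310. 246. 332. 266.] [320.5 256.4] [ 0.375 -0.023]
top jar_b 0.88 [308. 130. 327. 149.] [317.5 141.3] [ 0.772 -0.016]
top jar_b 0.52 [310. 246. 332. 266.] [320.5 256.4] [ 0.375 -0.023]
top mug 0.7 [152. 230. 187. 256.] [168.3 243.6] [0.423 0.493]
top figurine 0.46 [457. 227. 470. 237.] [461.2 232.3] [ 0.452 -0.502]
top pillar_candle 0.57 [166. 184. 192. 208.] [175.8 197. ] [0.58  0.469]
top gift_box 0.78 [436. 176. 466. 198.] [449.4 186.9] [ 0.61  -0.471]
top candles 0.71 [352. 164. 426. 244.] [384.7 207.9] [ 0.535 -0.24 ]
```

View pics/top_d.png

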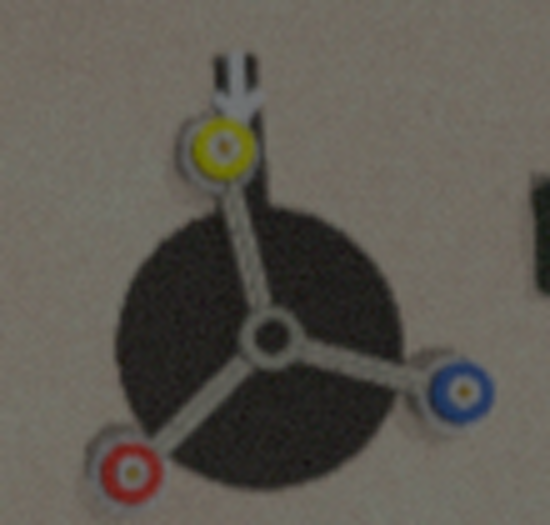

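View pics/top_b.png

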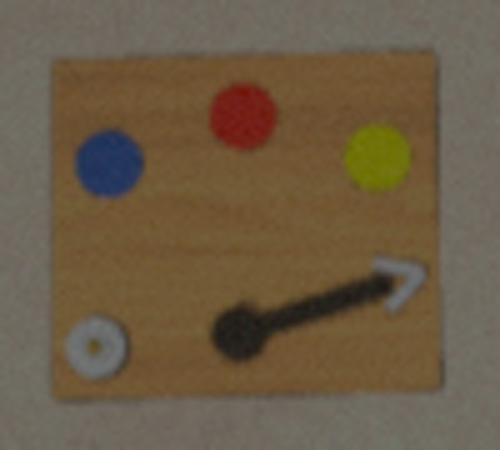

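View pics/scene_d.png

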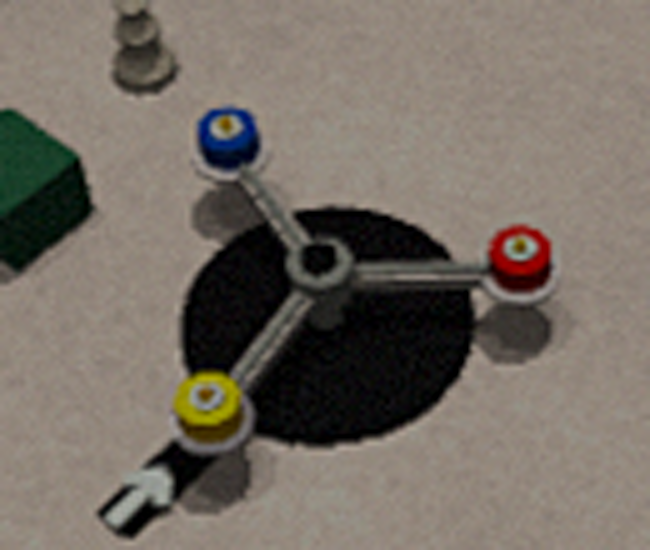

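View pics/scene_b.png

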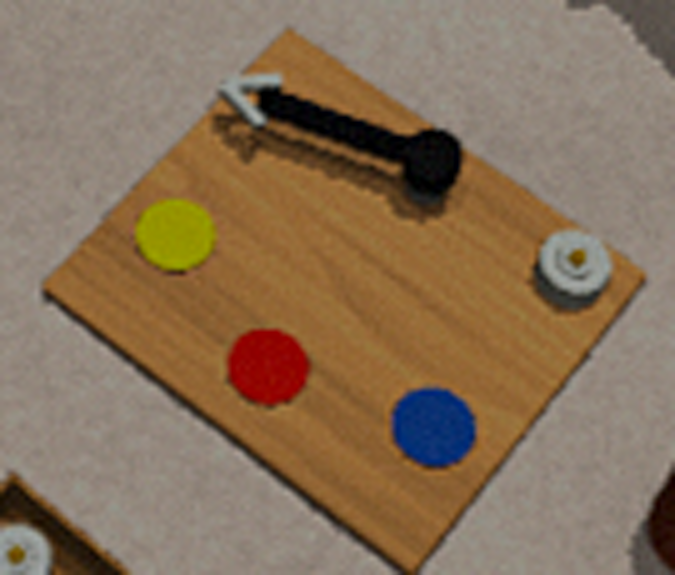

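```bash
cat >> h.py <<'E'
def blobs(im,lo,hi,win,amin=8):
    hsv=cv2.cvtColor(im,cv2.COLOR_BGR2HSV);
    h=hsv[...,0].astype(int);m=np.zeros(h.shape,np.uint8)
    ok=((h>=lo)&(h<=hi)) if lo<=hi else ((h>=lo)|(h<=hi))
    m[ok&(hsv[...,1]>130)&(hsv[...,2]>50)]=255
    w=np.zeros_like(m);w[win[1]:win[3],win[0]:win[2]]=1;m*=w
    n,l,st,c=cv2.connectedComponentsWithStats(m)
    return sorted([(st[i,4],c[i]) for i in range(1,n) if st[i,4]>=amin],key=lambda t:-t[0])
E
python3 - <<'E'
from h import *
W={'top':((330,140,440,245),(200,150,300,240)),'scene':((200,110,330,220),(295,210,430,325))}
for cam in W:
    p=pickle.load(open(cam+'0.pkl','rb'));im=p['image']
    for nm,lo,hi in(('red',172,6),('yel',24,34),('blue',105,125)):
        for a,c in blobs(im,lo,hi,W[cam][0])[:1]: print(cam,'cand',nm,a,np.round(c,1),np.round(ray(p,c,.083 if cam=='top' else .075),4)[:2])
        for a,c in blobs(im,lo,hi,W[cam][1])[:1]: print(cam,'spot',nm,a,np.round(c,1),np.round(ray(p,c,.016),4)[:2])
    # dark disc/ tongue
p=pickle.load(open('top0.pkl','rb'));
f=lambda x,y,z,o:np.round(ray(p,(o[0]+x/5-.4,o[1]+y/5-.4),z),4)[:2]
print('hub',f(270,336,.076,(330,140)),'tongue end',f(236,57,.008,(330,140)),'arrow tip',f(240,122,.009,(330,140)))
print('disc L',f(116,345,.012,(330,140)),'R',f(405,345,.012,(330,140)),'B',f(262,490,.012,(330,140)))
print('piv',f(240,332,.054,(200,150)),'tip',f(425,270,.053,(200,150)))
print('board corners',[f(x,y,.012,(200,150)) for x,y in((53,60),(437,52),(441,388),(56,399))])
s=manip.observe();from scipy.spatial.transform import Rotation as R
print(R.from_euler('xyz',s['ee_rot']).as_matrix().round(3))
E
```

```text
top cand red 63 [355.6 234.2] [ 0.447  -0.1393]
top spot red 127 [248.2 172.9] [0.667 0.227]
top cand yel 80 [374.3 169.7] [ 0.6632 -0.2063]
top spot yel 146 [275. 181.] [0.6374 0.1332]
top cand blue 51 [421.4 218.1] [ 0.4985 -0.3593]
top spot blue 105 [221.3 182.2] [0.6349 0.3205]
scene cand red 73 [303.5 160.1] [ 0.4474 -0.1372]
scene spot red 190 [348.2 282.9] [0.6674 0.2317]
scene cand yel 89 [241.2 189.4] [ 0.6649 -0.2033]
scene spot yel 179 [329.6 256.5] [0.6376 0.137 ]
scene cand blue 50 [244.9 136.1] [ 0.4999 -0.3588]
scene spot blue 193 [381.3 294.9] [0.6346 0.325 ]
hub [ 0.538  -0.2353] tongue end [ 0.7427 -0.2254] arrow tip [ 0.6959 -0.227 ]
disc L [ 0.5389 -0.1368] R [ 0.5372 -0.3377] B [ 0.4375 -0.2358]
piv [0.5129 0.2231] tip [0.5541 0.0978]
board corners [array([0.7089, 0.361 ]), array([0.7124, 0.0914]), array([0.4763, 0.0892]), array([0.471 , 0.3552])]
[[ 0.    -0.931  0.366]
 [-0.     0.366  0.931]
 [-1.    -0.    -0.   ]]
```

```bash
cat >> h.py <<'E'
from scipy.spatial.transform import Rotation as Rot
def pose(x,y,z,ang):  # tool down, jaw axis at ang (deg) in world
    a=np.radians(ang);zt=np.array([np.cos(a),np.sin(a),0]);xt=np.array([0,0,-1.]);yt=np.cross(zt,xt)
    return np.array([x,y,z]),np.column_stack([xt,yt,zt])
def cur():
    s=manip.observe();return np.array(s['tool_pos']),Rot.from_euler('xyz',s['ee_rot']).as_matrix()
def rows(start,targets,grip=255,nd=3):
    p0,R0=start;out=[]
    for p,R in targets:
        d=R0.T@(p-p0)/.15;w=Rot.from_matrix(R0.T@R).as_rotvec()/np.pi
        out.append([round(float(v),nd)+0. for v in (*d,*w)]+[grip])
    return out
def ang(R): return np.degrees(np.arctan2(R[1,2],R[0,2]))
A=np.array([.537,-.235])
def spoke(phi,a=.062,off=.018,z=.04,c=A):
    f=np.radians(phi);u=np.array([np.cos(f),np.sin(f)]);n=np.array([-u[1],u[0]])
    q=c+a*u+off*n;return pose(*q,z,phi)
E
python3 - <<'E'
from h import *
st=cur();goal=spoke(13.2,off=.045,z=.2);print(st[0],ang(st[1]),goal[0])
print(rows(st,[goal]))
E
```

```text
[0.22882705 0.58159093 0.2312682 ] 68.52545854235323 [ 0.5870861 -0.1770312  0.2      ]
[[0.209, -4.074, -3.832, 0.307, 0.0, 0.0, 255]]
```

Emit:
send_rows:
  steps:
    - [[0,-0.95,-0.9,0,0,0,255],[0,-0.95,-0.9,0,0,0,255],[0,-0.95,-0.9,0,0,0,255],[0,-0.95,-0.9,0,0,0,255],[0,-0.95,-0.9,0,0,0,255]]

```text
t: 2.1
tool_pos: [0.3133, 0.3994, 0.2313]
ee_rot: [-2.732, 1.569, -1.539]
force: [-0.7, 0.5, -0.9]
grip_width: 0.0123
```

Emit:
send_rows:
  steps:
    - [[0,-0.95,-0.9,0,0,0,255],[0,-0.95,-0.9,0,0,0,255],[0,-0.95,-0.9,0,0,0,255],[0,-0.95,-0.9,0,0,0,255],[0,-0.95,-0.9,0,0,0,255]]

```text
t: 2.6
tool_pos: [0.3969, 0.2224, 0.2315]
ee_rot: [-1.957, 1.569, -0.766]
force: [0.2, 1.1, -0.6]
grip_width: 0.0001
```

Emit:
send_rows:
  steps:
    - [[0,-0.95,-0.9,0,0,0,255],[0,-0.95,-0.9,0,0,0,255],[0,-0.95,-0.9,0,0,0,255],[0,-0.95,-0.9,0,0,0,255],[0,-0.95,-0.9,0,0,0,255]]

```text
t: 3.1
tool_pos: [0.4808, 0.045, 0.2316]
ee_rot: [-1.631, 1.569, -0.439]
force: [-0.3, 0.7, -0.3]
grip_width: -0.0001
```

Emit:
send_rows:
  steps:
    - [[0,-0.95,-0.9,0,0,0,255],[0,-0.95,-0.9,0,0,0,255],[0,-0.95,-0.9,0,0,0,255],[0,-0.95,-0.9,0,0,0,255],[0,-0.95,-0.9,0,0,0,255]]

```text
t: 3.6
tool_pos: [0.5642, -0.1326, 0.2313]
ee_rot: [-1.749, 1.568, -0.555]
force: [0.3, 0.8, 0.4]
grip_width: -0.0002
```

```bash
python3 - <<'E'
from h import *
st=cur();goal=spoke(13.2,off=.045,z=.2);print(manip.observe()['t'],st[0],ang(st[1]),goal[0],manip.observe()['grip_width'])
print(rows(st,[goal]))
p=manip.read_camera('wrist');cv2.imwrite('pics/w1.png',p['image'])
E
```

```text
3.6 [ 0.56421059 -0.13260415  0.23125112] 68.37572027973225 [ 0.5870861 -0.1770312  0.2      ] -0.00020310077757944327
[[0.209, -0.25, -0.219, 0.307, 0.0, 0.001, 255]]
```

View pics/w1.png

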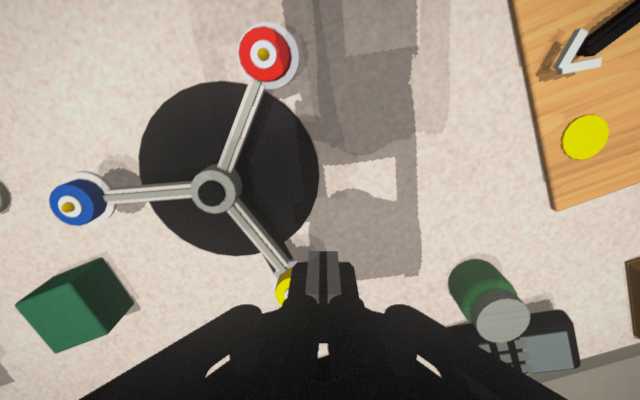

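```bash
cat >> h.py <<'E'
def wrist():
    st=cur();p=manip.read_camera('wrist');T=np.eye(4);T[:3,:3]=st[1];T[:3,3]=st[0]
    p['world_to_cam']=np.linalg.inv(T@p['tool_from_camera']);return p
E
python3 - <<'E'
from h import *
p=wrist();pickle.dump(p,open('w1.pkl','wb'))
print(p['tool_from_camera'].round(3),p['K'].round(1))
Tc=p['tool_from_camera']
for uv in((290,262),(355,262),(265,305),(385,305),(245,310),(400,310),(180,340),(460,340),(80,398)):
    d=Tc[:3,:3]@np.linalg.solve(p['K'],[*uv,1.]);o=Tc[:3,3]
    print(uv,[np.round((o+d*(x-o[0])/d[0])[1:]*1000) for x in(0,-.03,-.05,-.07)])
print('hub',ray(p,(214,189),.076),'red',ray(p,(263,54),.087),'blue',ray(p,(68,207),.087))
# disc ellipse left (139,170) right(319,163) top (233,80) bottom (228,255)
print('disc',[ray(p,q,.012)[:2].round(4) for q in((139,168),(319,168),(229,80),(229,255))])
print(ray(p,(586,137),.016),'ptr',ray(p,(560,71),.053))
E
```

```text
[[ 0.    -0.322  0.947 -0.142]
 [-0.    -0.947 -0.322  0.083]
 [ 1.    -0.    -0.     0.   ]
 [ 0.     0.     0.     1.   ]] [[337.4   0.  322.8]
 [  0.  337.4 199.7]
 [  0.    0.    1. ]]
(290, 262) [array([  4., -15.]), array([ 21., -12.]), array([ 32., -10.]), array([43., -7.])]
(355, 262) [array([ 4., 16.]), array([21., 12.]), array([32., 10.]), array([43.,  8.])]
(265, 305) [array([-20., -28.]), array([  2., -22.]), array([ 16., -18.]), array([ 31., -14.])]
(385, 305) [array([-20.,  31.]), array([ 2., 25.]), array([16., 20.]), array([31., 16.])]
(245, 310) [array([-23., -38.]), array([ -1., -30.]), array([ 14., -25.]), array([ 29., -19.])]
(400, 310) [array([-23.,  39.]), array([-1., 31.]), array([14., 25.]), array([29., 20.])]
(180, 340) [array([-42., -73.]), array([-15., -58.]), array([  2., -47.]), array([ 20., -37.])]
(460, 340) [array([-42.,  71.]), array([-15.,  56.]), array([ 2., 46.]), array([20., 36.])]
(80, 398) [array([ -81., -134.]), array([ -46., -106.]), array([-23., -87.]), array([ -0., -68.])]
hub [ 0.53268147 -0.22557971  0.076     ] red [ 0.44692257 -0.13415252  0.087     ] blue [ 0.49751006 -0.35112792  0.087     ]
disc [array([ 0.4912, -0.318 ]), array([ 0.5639, -0.1348]), array([ 0.4461, -0.1853]), array([ 0.623 , -0.2745])]
[0.63549132 0.13880806 0.016     ] ptr [0.5520196  0.10055052 0.053     ]
```

Emit:
send_rows:
  steps:
    - [[0.1,-0.1,-0.15,0,0,0,255],[0.1,-0.1,-0.15,0,0,0,255],[0.1,-0.1,-0.15,0,0,0,255],[0.1,-0.1,-0.15,0,0,0,255]]

```text
t: 4.1
tool_pos: [0.5672, -0.1544, 0.2166]
ee_rot: [0.273, 1.57, 1.47]
force: [-0.1, -0.0, -0.9]
grip_width: 0.0
```

```bash
python3 - <<'E'
from h import *
p=wrist();print(cur()[0],ang(cur()[1]));pickle.dump(p,open('w2.pkl','wb'));cv2.imwrite('pics/w2.png',p['image'])
for nm,lo,hi in(('red',172,6),('yel',22,36),('blue',105,125)):
    for a,c in blobs(p['image'],lo,hi,(0,0,640,400),200)[:3]: print(nm,a,c.round(1),ray(p,c,.08).round(4))
E
```

```text
[ 0.56729047 -0.15456168  0.21676292] 68.59521774357687
red 1799 [285.3  38.6] [ 0.4488 -0.1376  0.08  ]
yel 1815 [615.6 130.1] [0.6094 0.086  0.08  ]
blue 1083 [ 78.8 198.2] [ 0.499  -0.3553  0.08  ]
```

View pics/w2.png

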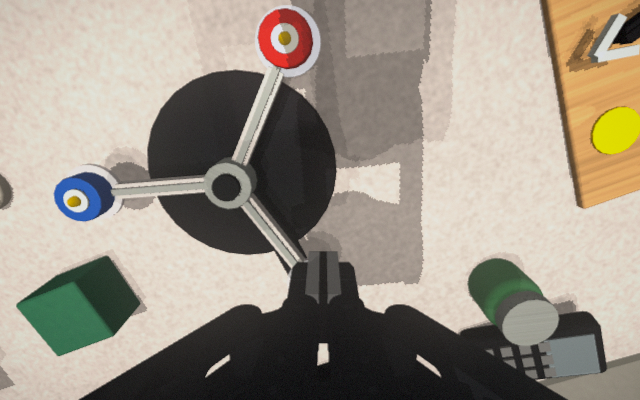

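The wrist view shows the hub top at (230,186), the red tip at (284,38) and the blue tip at (73,202). The foot disc spans columns 147 to 336 and rows 70 to 254.

```bash
python3 - <<'E'
from h import *
p=pickle.load(open('w2.pkl','rb'))
print('hub',ray(p,(230,186),.076),'redtip',ray(p,(284,38),.087),'blue',ray(p,(73,202),.087))
print('disc',[ray(p,q,.012)[:2].round(4) for q in((147,162),(336,162),(241,70),(241,254))],ray(p,(241.5,162),.012))
st=cur();goal=spoke(13.2,off=.045,z=.2)
print(rows(st,[goal,spoke(13.2,off=.045,z=.12),spoke(13.2,off=.045,z=.044)]))
E
```

```text
hub [ 0.53780109 -0.22931154  0.076     ] redtip [ 0.44908205 -0.13797588  0.087     ] blue [ 0.49980208 -0.35606055  0.087     ]
disc [array([ 0.4935, -0.3223]), array([ 0.5657, -0.1384]), array([ 0.4484, -0.1915]), array([ 0.6264, -0.2779])] [ 0.52960296 -0.23037478  0.012     ]
[[0.112, -0.178, -0.091, 0.308, 0.0, 0.0, 255], [0.645, -0.177, -0.092, 0.308, 0.0, 0.0, 255], [1.152, -0.177, -0.092, 0.308, 0.0, 0.0, 255]]
```

Emit:
send_rows:
  steps:
    - [[0.1,-0.18,-0.09,0.1,0,0,255],[0.1,-0.18,-0.09,0.2,0,0,255],[0.1,-0.18,-0.09,0.308,0,0,255],[0.1,-0.18,-0.09,0.308,0,0,255],[0.1,-0.18,-0.09,0.308,0,0,255],[0.1,-0.18,-0.09,0.308,0,0,255],[0.1,-0.18,-0.09,0.308,0,0,255],[0.1,-0.18,-0.09,0.308,0,0,255],[0.1,-0.18,-0.09,0.308,0,0,255],[0.1,-0.18,-0.09,0.308,0,0,255]]

```text
t: 5.15
tool_pos: [0.5875, -0.1781, 0.2015]
ee_rot: [-0.445, 1.571, -0.214]
force: [0.7, -0.0, -0.4]
grip_width: 0.0003
```

```bash
python3 - <<'E'
from h import *
p=wrist();st=cur();print(st[0],ang(st[1]));cv2.imwrite('pics/w3.png',p['image']);pickle.dump(p,open('w3.pkl','wb'))
print(rows(st,[spoke(13.2,off=.045,z=.12),spoke(13.2,off=.045,z=.044)]))
E
```

```text
[ 0.58752648 -0.17820118  0.20144235] 13.180261561626628
[[0.543, 0.008, -0.001, 0.0, 0.0, 0.0, 255], [1.05, 0.008, -0.001, 0.0, 0.0, 0.0, 255]]
```

View pics/w3.png

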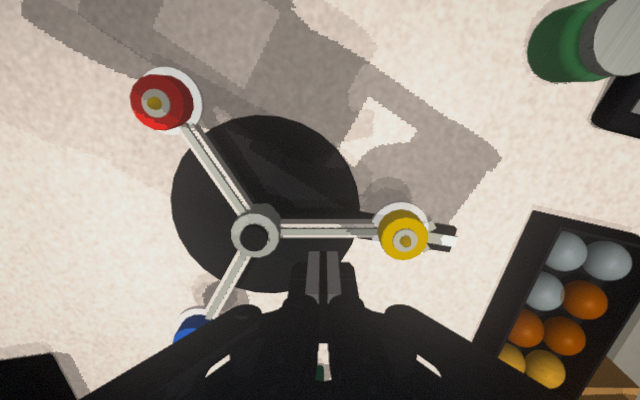

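```bash
python3 - <<'E'
from h import *
p=pickle.load(open('w3.pkl','rb'));st=cur()
for z in(.2,.12,.052):print(z,proj(p,np.array([*st[0][:2],z])).round(1))
print('hub',ray(p,(255,236),.076),'red',ray(p,(155,103),.087),'yel',ray(p,(405,240),.087))
print(ray(p,(455,237),.008))
E
```

```text
0.2 [323.1 268.1]
0.12 [322.9 209.9]
0.052 [322.8 183.4]
hub [ 0.53937498 -0.23119854  0.076     ] red [ 0.4517653  -0.13692621  0.087     ] yel [ 0.66339845 -0.20071158  0.087     ]
[ 0.74477422 -0.21683909  0.008     ]
```

Emit:
send_rows:
  steps:
    - [[0.3,0,0,0,0,0,255],[0.5,0,0,0,0,0,255],[0.7,0,0,0,0,0,255],[0.85,0,0,0,0,0,255],[0.95,0,0,0,0,0,255],[1.0,0,0,0,0,0,255],[1.0,0,0,0,0,0,255]]

```text
t: 5.9
tool_pos: [0.5872, -0.1784, 0.0508]
ee_rot: [2.612, 1.57, 2.841]
force: [-0.4, 0.5, 0.8]
grip_width: 0.0
```

```bash
python3 - <<'E'
from h import *
st=cur();print(st[0],ang(st[1]))
L=[(13.2,o) for o in(.038,.032,.026,.022)]+[(13.2-3*i,.018) for i in range(0,15)]
for r in rows(st,[spoke(f,off=o,z=.046) for f,o in L]):print(r)
E
```

```text
[ 0.58720919 -0.17837217  0.05076483] 13.098344220614866
[0.032, -0.038, 0.001, -0.001, 0.0, 0.0, 255]
[0.032, -0.078, 0.001, -0.001, 0.0, 0.0, 255]
[0.032, -0.118, 0.001, -0.001, 0.0, 0.0, 255]
[0.032, -0.144, 0.002, -0.001, 0.0, 0.0, 255]
[0.032, -0.171, 0.002, -0.001, 0.0, 0.0, 255]
[0.032, -0.193, 0.007, 0.016, 0.0, 0.0, 255]
[0.032, -0.215, 0.012, 0.033, 0.0, 0.0, 255]
[0.032, -0.237, 0.015, 0.049, 0.0, 0.0, 255]
[0.032, -0.26, 0.018, 0.066, 0.0, 0.0, 255]
[0.032, -0.282, 0.019, 0.083, 0.0, 0.0, 255]
[0.032, -0.305, 0.019, 0.099, 0.0, 0.0, 255]
[0.032, -0.327, 0.017, 0.116, 0.0, 0.0, 255]
[0.032, -0.35, 0.015, 0.133, 0.0, 0.0, 255]
[0.032, -0.372, 0.011, 0.149, 0.0, 0.0, 255]
[0.032, -0.394, 0.007, 0.166, 0.0, 0.0, 255]
[0.032, -0.416, 0.001, 0.183, 0.0, 0.0, 255]
[0.032, -0.437, -0.006, 0.199, 0.0, 0.0, 255]
[0.032, -0.458, -0.015, 0.216, 0.0, 0.0, 255]
[0.032, -0.479, -0.024, 0.233, 0.0, 0.0, 255]
```

Emit:
send_rows:
  steps:
    - [[0.035,-0.04,0,0,0,0,255],[0.035,-0.08,0,0,0,0,255],[0.035,-0.12,0,0,0,0,255],[0.035,-0.145,0,0,0,0,255],[0.035,-0.17,0.002,0,0,0,255],[0.035,-0.193,0.007,0.016,0,0,255],[0.035,-0.215,0.012,0.033,0,0,255],[0.035,-0.237,0.015,0.049,0,0,255],[0.035,-0.26,0.018,0.066,0,0,255],[0.035,-0.282,0.019,0.083,0,0,255],[0.035,-0.305,0.019,0.099,0,0,255],[0.035,-0.327,0.017,0.116,0,0,255],[0.035,-0.35,0.015,0.133,0,0,255],[0.035,-0.372,0.011,0.149,0,0,255],[0.035,-0.394,0.007,0.166,0,0,255],[0.035,-0.416,0.001,0.183,0,0,255],[0.035,-0.437,-0.006,0.199,0,0,255],[0.035,-0.458,-0.015,0.216,0,0,255],[0.035,-0.479,-0.024,0.233,0,0,255]]

```text
t: 7.8
tool_pos: [0.6004, -0.2492, 0.0462]
ee_rot: [1.695, 1.57, 1.189]
force: [-0.3, 2.4, -1.0]
grip_width: -0.0004
```

```bash
python3 - <<'E'
from h import *
p=wrist();st=cur();print(st[0],ang(st[1]),spoke(-28.8)[0]);cv2.imwrite('pics/w4.png',p['image']);
f0=-28.8
for r in rows(st,[spoke(f0-3*i,z=.046) for i in range(1,21)]):print(r)
E
```

```text
[ 0.60024964 -0.24977107  0.04624352] -29.168270576615324 [ 0.60000258 -0.24909521  0.04      ]
[0.002, -0.019, 0.002, 0.015, 0.0, 0.0, 255]
[0.002, -0.041, 0.007, 0.031, 0.0, 0.0, 255]
[0.002, -0.063, 0.01, 0.048, 0.0, 0.0, 255]
[0.002, -0.085, 0.013, 0.065, 0.0, 0.0, 255]
[0.002, -0.108, 0.014, 0.081, 0.0, 0.0, 255]
[0.002, -0.13, 0.014, 0.098, 0.0, 0.0, 255]
[0.002, -0.153, 0.013, 0.115, 0.0, 0.0, 255]
[0.002, -0.175, 0.011, 0.131, 0.0, 0.0, 255]
[0.002, -0.198, 0.007, 0.148, 0.0, 0.0, 255]
[0.002, -0.22, 0.002, 0.165, 0.0, 0.0, 255]
[0.002, -0.241, -0.003, 0.181, 0.0, 0.0, 255]
[0.002, -0.263, -0.01, 0.198, 0.0, 0.0, 255]
[0.002, -0.284, -0.018, 0.215, 0.0, 0.0, 255]
[0.002, -0.304, -0.028, 0.231, 0.0, 0.0, 255]
[0.002, -0.325, -0.038, 0.248, 0.0, 0.0, 255]
[0.002, -0.344, -0.049, 0.265, 0.0, 0.0, 255]
[0.002, -0.363, -0.061, 0.281, 0.0, 0.0, 255]
[0.002, -0.381, -0.074, 0.298, 0.0, 0.0, 255]
[0.002, -0.399, -0.089, 0.315, 0.0, 0.0, 255]
[0.002, -0.415, -0.104, 0.331, 0.0, 0.0, 255]
```

View pics/w4.png

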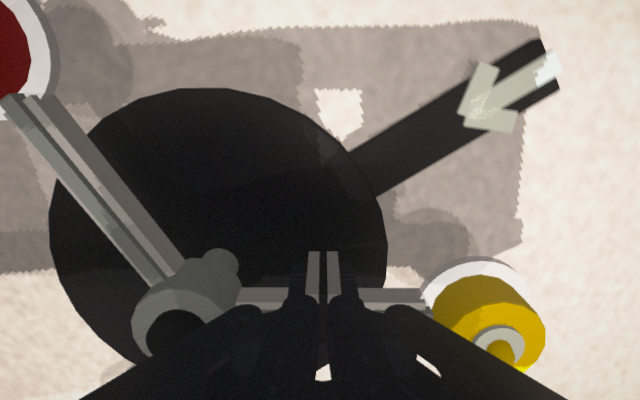

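The finger is in contact with the yellow spoke at about (290,295). The display is turning and the candles stay clear of the fingers.

Emit:
send_rows:
  steps:
    - [[0,-0.019,0.002,0.015,0,0,255],[0,-0.041,0.007,0.031,0,0,255],[0,-0.063,0.01,0.048,0,0,255],[0,-0.085,0.013,0.065,0,0,255],[0,-0.108,0.014,0.081,0,0,255],[0,-0.13,0.014,0.098,0,0,255],[0,-0.153,0.013,0.115,0,0,255],[0,-0.175,0.011,0.131,0,0,255],[0,-0.198,0.007,0.148,0,0,255],[0,-0.22,0.002,0.165,0,0,255],[0,-0.241,-0.003,0.181,0,0,255],[0,-0.263,-0.01,0.198,0,0,255],[0,-0.284,-0.018,0.215,0,0,255],[0,-0.304,-0.028,0.231,0,0,255],[0,-0.325,-0.038,0.248,0,0,255],[0,-0.344,-0.049,0.265,0,0,255],[0,-0.363,-0.061,0.281,0,0,255],[0,-0.381,-0.074,0.298,0,0,255],[0,-0.399,-0.089,0.315,0,0,255],[0,-0.415,-0.104,0.331,0,0,255]]

```text
t: 9.85
tool_pos: [0.5569, -0.2963, 0.0463]
ee_rot: [1.527, 1.57, -0.018]
force: [2.1, 2.0, -0.3]
grip_width: 0.0002
```

```bash
python3 - <<'E'
from h import *
p=wrist();st=cur();s=manip.observe();print(st[0],ang(st[1]),spoke(-88.8)[0],s['joints'].round(2),s['force']);cv2.imwrite('pics/w5.png',p['image']);
t=manip.read_camera('top');cv2.imwrite('pics/t5.png',cv2.resize(t['image'][130:255,320:450],None,fx=5,fy=5,interpolation=cv2.INTER_CUBIC))
for nm,lo,hi in(('red',172,6),('yel',24,34),('blue',105,125)):
    for a,c in blobs(t['image'],lo,hi,(330,130,445,250))[:1]:
        w=ray(t,c,.083)[:2];d=w-A;print(nm,a,w.round(4),np.hypot(*d).round(4),np.degrees(np.arctan2(d[1],d[0])).round(1))
E
```

```text
[ 0.55633917 -0.29636032  0.04618953] -88.66824402100013 [ 0.55629448 -0.29660944  0.04      ] [-0.49  0.58  1.75  0.    0.82  1.06] [0.62764428 0.41050353 0.44845786]
red 71 [ 0.6491 -0.1702] 0.1295 30.0
yel 36 [ 0.525  -0.3623] 0.1279 -95.4
```

View pics/w5.png

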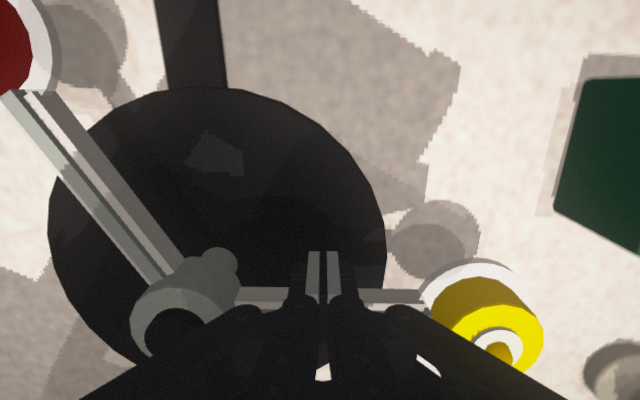

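View pics/t5.png

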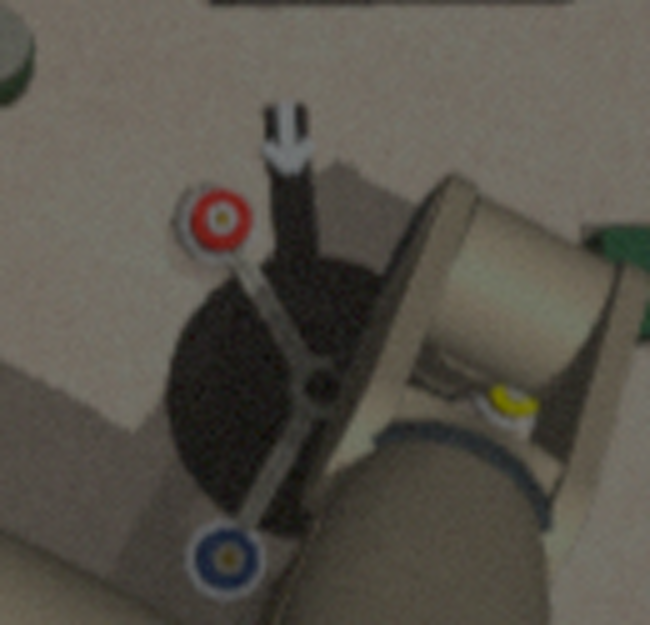

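```bash
python3 - <<'E'
from h import *
p=pickle.load(open('w3.pkl','rb'))
# w4 pose
T=np.eye(4);q,R=pose(.60025,-.24977,.04624,-29.17);T[:3,:3]=R;T[:3,3]=q
p['world_to_cam']=np.linalg.inv(T@p['tool_from_camera'])
for a,b in(((350,153),(541,40)),((376,195),(559,88))):
    a,b=ray(p,a,.008),ray(p,b,.008);d=b-a;print(a.round(4),b.round(4),np.degrees(np.arctan2(d[1],d[0])))
    n=np.array([-d[1],d[0]])/np.hypot(*d[:2]);print('offset from A',n@(A-a[:2]))
# arrow tip/shaft end
for c in((459,116),(551,64)):
    w=ray(p,c,.009)[:2];d=w-A;print(w.round(4),np.degrees(np.arctan2(d[1],d[0])).round(2),np.hypot(*d))
print('disc',[ray(p,c,.012)[:2].round(4) for c in((49,215),(387,250),(215,88))])
t=pickle.load(open('top0.pkl','rb'))
w=ray(t,(377.0,150.9),.008)[:2];d=w-A;print(w,np.degrees(np.arctan2(d[1],d[0])),np.hypot(*d))
E
```

```text
[ 0.6367 -0.2142  0.008 ] [ 0.7435 -0.2104  0.008 ] 2.0271242926162327
offset from A -0.01726059915735044
[ 0.6384 -0.2424  0.008 ] [ 0.7447 -0.2365  0.008 ] 3.1945858685719677
offset from A 0.013024794450500532
[ 0.695  -0.2244] 3.84 0.1583189825988044
[ 0.744  -0.2231] 3.28 0.20729943342467178
disc [array([ 0.4734, -0.1622]), array([ 0.6292, -0.2742]), array([ 0.5935, -0.1519])]
[ 0.74305027 -0.22613945] 2.462310338599532 0.20624069478541102
```

```bash
python3 - <<'E'
from h import *
st=spoke(-88.8,z=.046);c=cur();print(c[0],ang(c[1]))
for r in rows(c,[spoke(-88.8-f,z=.046) for f in (2.5,5,7.5,10,12.5,15,17,19,21,22.5,24,25,25.5)]):print(r)
E
```

```text
[ 0.55644391 -0.29639374  0.04620506] -88.43735293809132
[0.001, -0.019, 0.006, 0.016, 0.0, 0.0, 255]
[0.001, -0.038, 0.01, 0.03, 0.0, 0.0, 255]
[0.001, -0.056, 0.013, 0.044, 0.0, 0.0, 255]
[0.001, -0.075, 0.016, 0.058, 0.0, 0.0, 255]
[0.001, -0.093, 0.017, 0.071, 0.0, 0.0, 255]
[0.001, -0.112, 0.018, 0.085, 0.0, 0.0, 255]
[0.001, -0.127, 0.018, 0.096, 0.0, 0.0, 255]
[0.001, -0.142, 0.017, 0.108, 0.0, 0.0, 255]
[0.001, -0.157, 0.016, 0.119, 0.0, 0.0, 255]
[0.001, -0.168, 0.015, 0.127, 0.0, 0.0, 255]
[0.001, -0.18, 0.013, 0.135, 0.0, 0.0, 255]
[0.001, -0.187, 0.012, 0.141, 0.0, 0.0, 255]
[0.001, -0.191, 0.012, 0.144, 0.0, 0.0, 255]
```

Emit:
send_rows:
  steps:
    - [[0,-0.019,0.005,0.015,0,0,255],[0,-0.038,0.01,0.03,0,0,255],[0,-0.056,0.013,0.044,0,0,255],[0,-0.075,0.016,0.058,0,0,255],[0,-0.093,0.017,0.071,0,0,255],[0,-0.112,0.018,0.085,0,0,255],[0,-0.127,0.018,0.096,0,0,255],[0,-0.142,0.017,0.108,0,0,255],[0,-0.157,0.016,0.119,0,0,255],[0,-0.168,0.015,0.127,0,0,255],[0,-0.18,0.013,0.135,0,0,255],[0,-0.187,0.012,0.141,0,0,255],[0,-0.191,0.012,0.144,0,0,255],[0,-0.191,0.012,0.144,0,0,255]]

```text
t: 11.35
tool_pos: [0.5279, -0.2989, 0.0462]
ee_rot: [1.05, 1.571, -0.946]
force: [1.3, 0.1, 1.3]
grip_width: 0.0003
```

```bash
python3 - <<'E'
from h import *
st=cur();s=manip.observe();print(st[0],ang(st[1]),spoke(-114.3)[0],s['joints'].round(2),s['force'])
E
```

```text
[ 0.52793237 -0.29892093  0.04615203] -114.35129708065462 [ 0.52789137 -0.29891426  0.04      ] [-0.52  0.55  1.8  -0.    0.79  1.48] [1.34142943 0.14896464 1.32505176]
```

Emit:
send_rows:
  steps:
    - [[0,0.05,0,0,0,0,255],[0,0.12,0,0,0,0,255],[-0.2,0.12,0,0,0,0,255],[-0.5,0.12,0,0,0,0,255],[-0.8,0.12,0,0,0,0,255],[-1.0,0.12,0,0,0,0,255],[-1.0,0.12,0,0,0,0,255]]

```text
t: 12.05
tool_pos: [0.5474, -0.308, 0.2012]
ee_rot: [1.459, 1.563, -0.537]
force: [-0.6, -0.1, 0.2]
grip_width: -0.0001
```

```bash
python3 - <<'E'
from h import *
p=wrist();st=cur();s=manip.observe();print(st[0],ang(st[1]));cv2.imwrite('pics/w6.png',p['image']);pickle.dump(p,open('w6.pkl','wb'))
t=manip.read_camera('top');pickle.dump(t,open('t6.pkl','wb'));cv2.imwrite('pics/t6.png',cv2.resize(t['image'][130:255,320:450],None,fx=5,fy=5,interpolation=cv2.INTER_CUBIC))
for nm,lo,hi in(('red',172,6),('yel',24,34),('blue',105,125)):
    for a,c in blobs(t['image'],lo,hi,(330,130,445,250))[:1]:
        w=ray(t,c,.083)[:2];d=w-A;print(nm,a,w.round(4),np.hypot(*d).round(4),np.degrees(np.arctan2(d[1],d[0])).round(1))
E
```

```text
[ 0.54606128 -0.30726338  0.19849176] -114.34173867840535
red 72 [ 0.6668 -0.2241] 0.1302 4.8
yel 47 [ 0.487  -0.3583] 0.133 -112.1
blue 10 [ 0.456  -0.1151] 0.1447 124.0
```

View pics/w6.png

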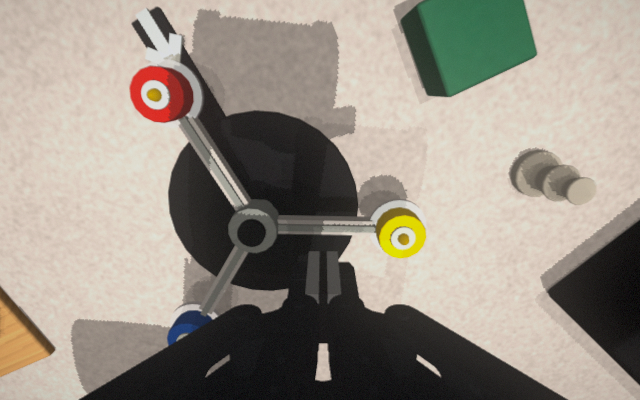

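View pics/t6.png

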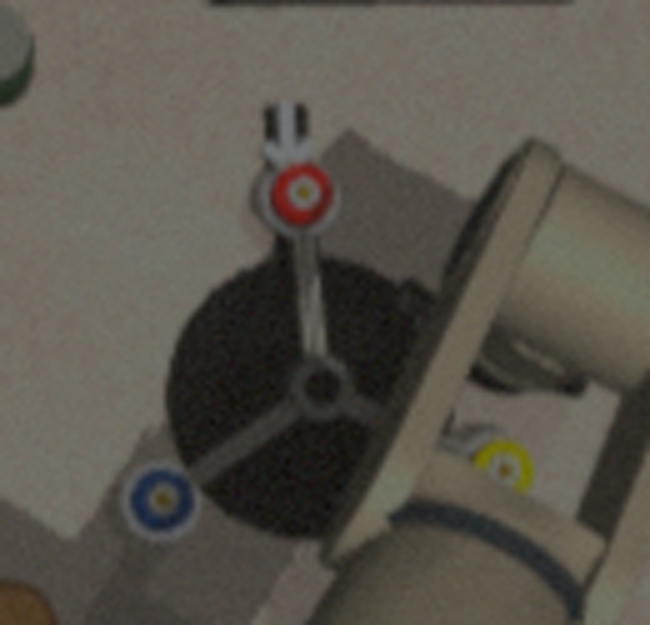

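```bash
python3 - <<'E'
from h import *
p=pickle.load(open('w6.pkl','rb'));
h=ray(p,(253,229),.076)[:2];r=ray(p,(154,95),.087)[:2];y=ray(p,(403,239),.087)[:2]
e=ray(p,(147.,17),.008)[:2]
f=lambda d:np.degrees(np.arctan2(d[1],d[0])).round(2)
print(h,r,y,e);print(f(r-h),f(y-h),f(r-y),f(e-h),f(e-A))
u=np.array([np.cos(np.radians(2.6)),np.sin(np.radians(2.6))])
for rr,z in((-.05,.28),(-.03,.28),(-.06,.30),(-.05,.33)):
    g=pose(*(A+rr*u),z,-87.4);T=np.eye(4);T[:3,:3]=g[1];T[:3,3]=g[0];p['world_to_cam']=np.linalg.inv(T@p['tool_from_camera'])
    print(rr,z,[proj(p,np.array([*(A+q*u),zz])).round() for q,zz in((0,.076),(.132,.087),(.207,.008))])
g=pose(*(A-.05*u),.30,-87.4);print(rows(cur(),[g]))
E
```

```text
[ 0.54146978 -0.23907836] [ 0.66778837 -0.22751166] [ 0.48513915 -0.35287726] [ 0.740656   -0.22374398]
5.23 -116.34 34.46 4.4 3.16
-0.05 0.28 [array([323., 119.]), array([323., -39.]), array([ 323., -100.])]
-0.03 0.28 [array([323., 139.]), array([323., -12.]), array([323., -76.])]
-0.06 0.3 [array([323., 108.]), array([323., -45.]), array([ 323., -102.])]
-0.05 0.33 [array([323., 115.]), array([323., -21.]), array([323., -77.])]
[[-0.691, -0.541, -0.262, -0.15, 0.0, 0.0, 255]]
```

```bash
python3 - <<'E'
from h import *
p=pickle.load(open('w6.pkl','rb'));
u=np.array([np.cos(np.radians(2.6)),np.sin(np.radians(2.6))])
for rr,z in((.05,.28),(.06,.25),(.05,.33)):
    g=pose(*(A+rr*u),z,-87.4);T=np.eye(4);T[:3,:3]=g[1];T[:3,3]=g[0];p['world_to_cam']=np.linalg.inv(T@p['tool_from_camera'])
    print(rr,z,[proj(p,np.array([*(A+q*u),zz])).round() for q,zz in((0,.076),(.132,.087),(.207,.008))])
g=pose(*(A+.06*u),.27,-87.4);print(rows(cur(),[g]))
E
```

```text
0.05 0.28 [array([323., 213.]), array([323.,  86.]), array([323.,  13.])]
0.06 0.25 [array([323., 232.]), array([323.,  98.]), array([323.,  18.])]
0.05 0.33 [array([323., 198.]), array([323.,  86.]), array([323.,  21.])]
[[-0.49, 0.112, -0.594, -0.15, 0.0, 0.0, 255]]
```

Emit:
send_rows:
  steps:
    - [[-0.49,0,-0.1,-0.05,0,0,255],[-0.49,0.05,-0.3,-0.1,0,0,255],[-0.49,0.11,-0.5,-0.15,0,0,255],[-0.49,0.11,-0.59,-0.15,0,0,255],[-0.49,0.11,-0.59,-0.15,0,0,255],[-0.49,0.11,-0.59,-0.15,0,0,255],[-0.49,0.11,-0.59,-0.15,0,0,255]]

```text
t: 12.85
tool_pos: [0.5948, -0.2332, 0.2684]
ee_rot: [-1.767, 1.569, 2.99]
force: [-1.1, -0.4, -0.0]
grip_width: -0.0001
```

```bash
python3 - <<'E'
from h import *
p=wrist();st=cur();print(st[0],ang(st[1]));cv2.imwrite('pics/w7.png',cv2.resize(p['image'][0:260,200:460],None,fx=2.3,fy=2.3,interpolation=cv2.INTER_CUBIC));pickle.dump(p,open('w7.pkl','wb'))
im=p['image'];print(blobs(im,172,6,(200,20,460,200),200)[:2])
E
```

```text
[ 0.59496913 -0.23331474  0.2687466 ] -87.48327588252619
[(np.int32(1064), array([317.52537594,  92.45582707]))]
```

View pics/w7.png

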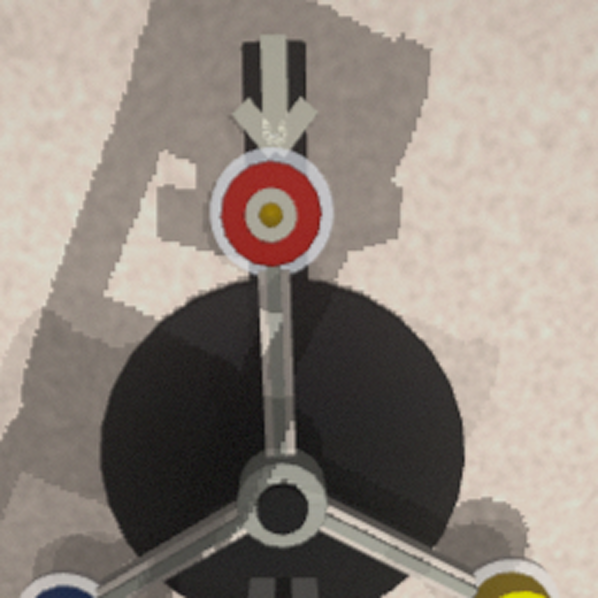

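```bash
python3 - <<'E'
from h import *
p=pickle.load(open('w7.pkl','rb'));g=lambda x,y,z:ray(p,(200+(x+.5)/2.3-.5,(y+.5)/2.3-.5),z)[:2]
f=lambda d:np.degrees(np.arctan2(d[1],d[0])).round(2)
h=g(282.5,508,.076);r=g(270.5,214,.089);e=g(274,40,.008);e2=g(275,150,.008);d0=(g(100,445,.012)+g(464,445,.012))/2
print(h,r,e,d0,f(r-h),f(e-h),f(e-d0),np.hypot(*(r-h)),np.hypot(*(e-h)))
# tongue edges
for a,b in(((242,45),(248,275)),((306,45),(309,278))):print(f(g(*a,.008)-g(*b,.008)))
# red spoke edges
for a,b in(((258,280),(267,450)),((292,280),(297,450))):print(f(g(*a,.061)-g(*b,.061)))
E
```

```text
[ 0.5399655  -0.23474759] [ 0.67021514 -0.22438274] [ 0.74508633 -0.22190645] [ 0.55021292 -0.23399981] 4.55 3.58 3.55 0.1306613916271123 0.2055223845837627
3.18
3.86
4.99
4.42
```

```bash
python3 - <<'E'
from h import *
c=cur();L=[spoke(-114.3,off=.036,z=.21)]
print(rows(c,L))
E
```

```text
[[0.392, -0.358, 0.472, 0.149, 0.0, 0.0, 255]]
```

Emit:
send_rows:
  steps:
    - [[0.1,-0.1,0.15,0.05,0,0,255],[0.2,-0.2,0.3,0.1,0,0,255],[0.39,-0.358,0.472,0.149,0,0,255],[0.39,-0.358,0.472,0.149,0,0,255],[0.39,-0.358,0.472,0.149,0,0,255],[0.39,-0.358,0.472,0.149,0,0,255],[0.39,-0.358,0.472,0.149,0,0,255],[0.39,-0.358,0.472,0.149,0,0,255]]

```text
t: 13.7
tool_pos: [0.5463, -0.3052, 0.2118]
ee_rot: [1.538, 1.569, -0.453]
force: [-0.2, 0.1, -0.2]
grip_width: -0.0003
```

```bash
python3 - <<'E'
from h import *
c=cur();print(c[0],ang(c[1]))
print(rows(c,[spoke(-114.3,off=.036,z=.066),spoke(-114.3,off=.036,z=.046)]))
E
```

```text
[ 0.54629738 -0.30521627  0.21182009] -114.08426872906924
[[0.972, -0.01, 0.012, 0.001, 0.0, 0.0, 255], [1.105, -0.011, 0.012, 0.001, 0.0, 0.0, 255]]
```

Emit:
send_rows:
  steps:
    - [[0.3,0,0,0,0,0,255],[0.6,0,0,0,0,0,255],[0.8,0,0,0,0,0,255],[0.95,0,0,0,0,0,255],[1.0,0,0,0,0,0,255],[1.0,0,0,0,0,0,255],[1.0,0,0,0,0,0,255]]

```text
t: 14.4
tool_pos: [0.5464, -0.3059, 0.0623]
ee_rot: [1.491, 1.569, -0.501]
force: [0.6, 0.8, 0.2]
grip_width: 0.0003
```

```bash
python3 - <<'E'
from h import *
c=cur();print(c[0],ang(c[1]))
print(*rows(c,[spoke(-114.3,off=.030,z=.046),spoke(-114.3,off=.025,z=.046),spoke(-114.3,off=.021,z=.046),spoke(-114.3,off=.018,z=.046),spoke(-114.8,z=.046),spoke(-115.3,z=.046),spoke(-115.5,z=.046)],nd=4),sep='\n')
E
```

```text
[ 0.54643969 -0.3058983   0.06230235] -114.14773654688888
[0.1086, -0.0521, 0.0083, 0.0008, 0.0, -0.0006, 255]
[0.1085, -0.0854, 0.0082, 0.0008, 0.0, -0.0006, 255]
[0.1085, -0.1121, 0.0081, 0.0008, 0.0, -0.0006, 255]
[0.1085, -0.1321, 0.0081, 0.0008, 0.0, -0.0006, 255]
[0.1084, -0.1357, 0.0091, 0.0036, 0.0, -0.0006, 255]
[0.1084, -0.1393, 0.0101, 0.0064, 0.0, -0.0006, 255]
[0.1084, -0.1408, 0.0105, 0.0075, 0.0, -0.0006, 255]
```

Next comes the small corrective push, after which the finger backs off and lifts.

Emit:
send_rows:
  steps:
    - [[0.108,0,0.008,0,0,0,255],[0.108,-0.052,0.008,0,0,0,255],[0.108,-0.085,0.008,0,0,0,255],[0.108,-0.112,0.008,0,0,0,255],[0.108,-0.132,0.008,0.001,0,0,255],[0.108,-0.136,0.009,0.004,0,0,255],[0.108,-0.14,0.01,0.0065,0,0,255],[0.108,-0.14,0.01,0.0065,0,0,255],[0.108,-0.14,0.01,0.0065,0,0,255]]

```text
t: 15.3
tool_pos: [0.5261, -0.2986, 0.0451]
ee_rot: [1.512, 1.57, -0.501]
force: [2.5, -1.0, 0.6]
grip_width: 0.0002
```

```bash
python3 - <<'E'
from h import *
c=cur();print(c[0],ang(c[1]),spoke(-115.3)[0])
E
```

```text
[ 0.52613545 -0.29859831  0.04510248] -115.34174055086106 [ 0.5267773  -0.29874556  0.04      ]
```

Emit:
send_rows:
  steps:
    - [[0,0.05,0,0,0,0,255],[0,0.12,0,0,0,0,255],[-0.2,0.12,0,0,0,0,255],[-0.5,0.12,0,0,0,0,255],[-0.8,0.12,0,0,0,0,255],[-1.0,0.12,0,0,0,0,255],[-1.0,0.12,0,0,0,0,255]]

```text
t: 16.0
tool_pos: [0.545, -0.3078, 0.2]
ee_rot: [1.497, 1.563, -0.516]
force: [-0.2, 0.1, 0.2]
grip_width: -0.0004
```

```bash
python3 - <<'E'
from h import *
u=np.array([np.cos(np.radians(3.5)),np.sin(np.radians(3.5))]);c=cur();print(c[0],ang(c[1]))
print(rows(c,[pose(*(A+.002+.06*u),.27,-86.5)]))
E
```

```text
[ 0.5450168  -0.30775912  0.19997043] -115.34158735331275
[[-0.466, 0.105, -0.626, -0.16, 0.001, -0.002, 255]]
```

Emit:
send_rows:
  steps:
    - [[-0.47,0,-0.1,-0.05,0,0,255],[-0.47,0.05,-0.3,-0.1,0,0,255],[-0.47,0.105,-0.5,-0.15,0,0,255],[-0.47,0.105,-0.626,-0.16,0,0,255],[-0.47,0.105,-0.626,-0.16,0,0,255],[-0.47,0.105,-0.626,-0.16,0,0,255],[-0.47,0.105,-0.626,-0.16,0,0,255]]

```text
t: 16.7
tool_pos: [0.5955, -0.2285, 0.2643]
ee_rot: [-1.742, 1.569, 3.029]
force: [-0.8, 0.6, -0.0]
grip_width: 0.0002
```

```bash
python3 - <<'E'
from h import *
p=wrist();st=cur();print(st[0],ang(st[1]));cv2.imwrite('pics/w8.png',cv2.resize(p['image'][0:260,200:460],None,fx=2.3,fy=2.3,interpolation=cv2.INTER_CUBIC));pickle.dump(p,open('w8.pkl','wb'))
E
```

```text
[ 0.59556737 -0.22872252  0.26455348] -86.67552364285851
```

View pics/w8.png

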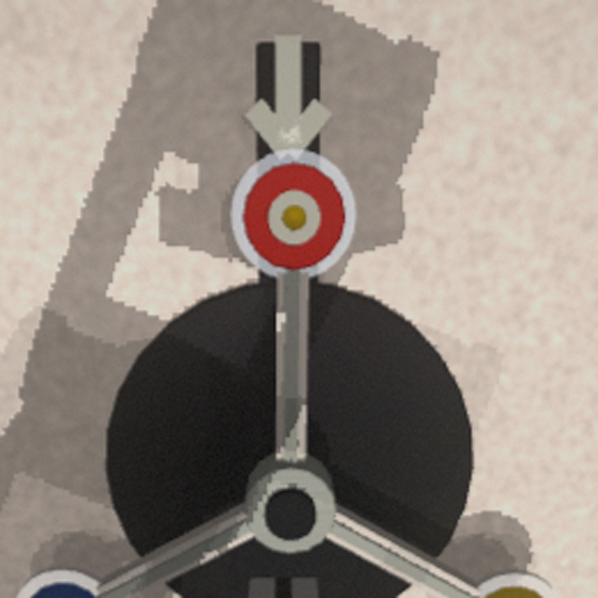

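```bash
cat > m.py <<'E'
from h import *
def meas(p):
    im=p['image'];f=lambda d:np.degrees(np.arctan2(d[1],d[0])).round(2)
    red=blobs(im,172,6,(200,20,460,200),200)[0][1]
    sub=im[60:130,200:460]
    # wick / red outline via min circle
    hsv=cv2.cvtColor(im,cv2.COLOR_BGR2HSV);m=(((hsv[...,0]>172)|(hsv[...,0]<6))&(hsv[...,1]>130)&(hsv[...,2]>50)).astype(np.uint8);m[200:]=0;m[:,:200]=0;m[:,460:]=0
    (cx,cy),r=cv2.minEnclosingCircle(np.argwhere(m)[:,::-1].astype(np.float32).reshape(-1,1,2))
    hub=None
    g=cv2.cvtColor(im,cv2.COLOR_BGR2GRAY)
    print('red blob',red.round(2),'circ',round(cx,2),round(cy,2),round(r,2))
    # dark hub hole
    w=g[200:245,290:360];mm=((w<50)*255).astype(np.uint8)
    n,l,st,c=cv2.connectedComponentsWithStats(mm)
    for i in range(1,n):
        if 150<st[i,4]<700: print('hole',st[i],c[i]+[290,200])
    # tongue columns per row
    for row in range(22,42,4):
        L=g[row,295:345].astype(int);d=np.nonzero(L<65)[0]+295
        print(row,d.min() if len(d) else None,d.max() if len(d) else None,end=' ')
    print()
for n in('w7','w8'):
    print(n);meas(pickle.load(open(n+'.pkl','rb')))
E
python3 m.py;python3 - <<'E'
from h import *
f=lambda d:np.degrees(np.arctan2(d[1],d[0])).round(2)
p=pickle.load(open('w8.pkl','rb'));g=lambda x,y,z:ray(p,(200+(x+.5)/2.3-.5,(y+.5)/2.3-.5),z)[:2]
h=g(291,512,.076);r=g(293.5,215,.089);e=g(288.3,40,.008)
print(h,r,e,f(r-h),f(e-h))
for a,b in(((256,45),(259,280)),((321,45),(323,280))):print('tongue',f(g(*a,.008)-g(*b,.008)))
for a,b in(((275,280),(277,450)),((309,280),(307,450))):print('spoke',f(g(*a,.061)-g(*b,.061)))
E
```

```text
w7
red blob [317.53  92.46] circ 317.5 92.5 22.55
hole [  0   0  18  25 307] [296.52442997 209.52117264]
hole [ 47   0  23  24 381] [350.36220472 209.06299213]
hole [ 22  10  21  22 362] [322.24585635 220.74033149]
hole [  0  32  70  13 558] [325.08602151 240.06451613]
22 306 332 26 306 332 30 306 332 34 306 332 38 306 332 
w8
red blob [327.49  93.49] circ 327.19 93.58 22.59
hole [  0   0  23  27 416] [298.31971154 210.28365385]
hole [ 49   0  21  26 359] [351.63231198 209.90529248]
hole [ 26  13  21  21 367] [325.95640327 222.98092643]
hole [  1  34  68  11 388] [324.84536082 241.09020619]
22 312 338 26 312 338 30 312 338 34 312 338 38 312 338 
[ 0.54069003 -0.2347797 ] [ 0.67109891 -0.22765979] [ 0.74540733 -0.22170933] 3.13 3.65
tongue 3.48
tongue 4.76
spoke 3.8
spoke 3.24
```

```bash
python3 - <<'E'
from h import *
f=lambda d:np.degrees(np.arctan2(d[1],d[0])).round(2)
for n,h,r,t,ed in(('w7',(322.25,220.7),(317.5,92.5),(319,20),0),('w8',(325.96,223),(327.3,93.5),(325,20),0)):
    p=pickle.load(open(n+'.pkl','rb'));
    h=ray(p,h,.076)[:2];r=ray(p,r,.085)[:2];t=ray(p,t,.008)[:2]
    print(n,h,r,t,f(r-h),f(t-h),f(r-h)-f(t-h))
E
```

```text
w7 [ 0.53982154 -0.23443974] [ 0.67036037 -0.22447622] [ 0.74234751 -0.22217748] 4.36 3.46 0.9000000000000004
w8 [ 0.53990299 -0.23453172] [ 0.67074626 -0.22770986] [ 0.74268765 -0.22180349] 2.98 3.59 -0.6099999999999999
```

Emit:
send_rows:
  steps:
    - [[0,-0.05,-1,0,0,0,255],[0,-0.05,-1,0,0,0,255],[0,-0.05,-1,0,0,0,255],[0,-0.05,-1,0,0,0,255],[0,-0.05,-1,0,0,0,255]]

```text
t: 17.25
tool_pos: [0.5796, -0.0784, 0.2654]
ee_rot: [-0.096, 1.57, -1.606]
force: [0.0, -0.5, -0.5]
grip_width: -0.0003
```

Emit:
send_rows:
  steps:
    - [[0,-0.05,-1,0,0,0,255],[0,-0.05,-1,0,0,0,255],[0,-0.05,-1,0,0,0,255],[0,-0.05,-1,0,0,0,255],[0,-0.05,-1,0,0,0,255]]

```text
t: 17.75
tool_pos: [0.5637, 0.0701, 0.2653]
ee_rot: [0.133, 1.57, -1.377]
force: [-0.1, 0.3, -0.2]
grip_width: -0.0001
```

Emit:
send_rows:
  steps:
    - [[0,0,-1,0,0,0,255],[0,0,-1,0,0,0,255],[0,0,-1,0,0,0,255],[0,0,-1,0,0,0,255],[0,0,-1,0,0,0,255],[0,0,-1,0,0,0,255],[0,0,-1,0,0,0,255]]

```text
t: 18.45
tool_pos: [0.5548, 0.2183, 0.2653]
ee_rot: [-0.25, 1.57, -1.763]
force: [0.2, -0.6, -0.2]
grip_width: -0.0001
```

```bash
python3 - <<'E'
from h import *
p=wrist();st=cur();print(st[0],ang(st[1]));cv2.imwrite('pics/w9.png',p['image']);pickle.dump(p,open('w9.pkl','wb'))
for nm,lo,hi in(('red',172,6),('yel',22,36),('blue',105,125)):
    for a,c in blobs(p['image'],lo,hi,(0,0,640,250),200)[:1]: print(nm,a,c.round(1),ray(p,c,.016).round(4))
E
```

```text
[0.55475635 0.218502   0.26536088] -86.67862156828106
red 1627 [318.2  53.8] [0.6687 0.23   0.016 ]
yel 1526 [401.9  88.6] [0.6388 0.1362 0.016 ]
blue 1476 [232.  81.] [0.636  0.3227 0.016 ]
```

View pics/w9.png

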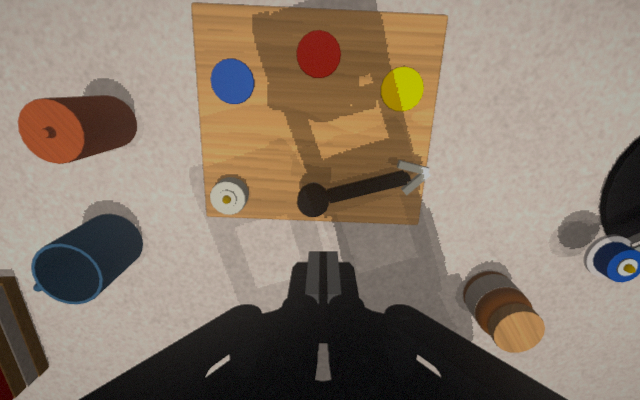

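```bash
python3 - <<'E'
from h import *
from scipy.optimize import least_squares
f=lambda d:np.degrees(np.arctan2(d[1],d[0])).round(2)
p=pickle.load(open('w9.pkl','rb'))
S=np.array([[.636,.3227],[.6687,.23],[.6388,.1362]])
def m(v):
    return np.ravel([np.array(v[:2])+.155*np.array([np.cos(v[2]+k*.65),np.sin(v[2]+k*.65)]) for k in(1,0,-1)])-S.ravel()
s=least_squares(m,[.513,.223,0]);print(s.x,np.degrees(s.x[2]),np.abs(s.fun).max())
print('hub',ray(p,(313,200),.054),'tip',ray(p,(430,173),.053),'bar end',ray(p,(405,180),.053))
P=ray(p,(313,200),.054)[:2];print(f(ray(p,(430,173),.053)[:2]-P),f(ray(p,(405,180),.053)[:2]-P),f(S[1]-P),np.hypot(*(S[1]-P)))
for q in((.514,.2265),):
  g=spoke(-73,a=.065,off=-.042,z=.2,c=np.array(q));print(g[0]);print(rows(cur(),[g]))
E
```

```text
[0.51391995 0.22761046 0.01510467] 0.8654338921586929 0.0005673939051200616
hub [0.51664725 0.22733542 0.054     ] tip [0.55427051 0.10267941 0.053     ] bar end [0.54495047 0.12857998 0.053     ]
-73.21 -74.01 1.0 0.1520760964521945
[0.49283936 0.15206058 0.2       ]
[[0.436, -0.438, 0.418, -0.076, 0.0, 0.0, 255]]
```

Emit:
send_rows:
  steps:
    - [[0.1,-0.15,0.15,-0.04,0,0,255],[0.25,-0.3,0.3,-0.076,0,0,255],[0.43,-0.438,0.418,-0.076,0,0,255],[0.43,-0.438,0.418,-0.076,0,0,255],[0.43,-0.438,0.418,-0.076,0,0,255],[0.43,-0.438,0.418,-0.076,0,0,255],[0.43,-0.438,0.418,-0.076,0,0,255]]

```text
t: 19.2
tool_pos: [0.494, 0.1543, 0.2019]
ee_rot: [1.585, 1.568, 0.313]
force: [0.2, -0.7, -0.3]
grip_width: -0.0001
```

```bash
python3 - <<'E'
from h import *
p=wrist();st=cur();print(st[0],ang(st[1]));cv2.imwrite('pics/w10.png',p['image']);pickle.dump(p,open('w10.pkl','wb'))
P=np.array([.5145,.2265])
print(rows(st,[spoke(-73,a=.065,off=-.042,z=z,c=P) for z in(.055,.038)]))
for z in(.2,.1,.045):print(z,proj(p,np.array([*st[0][:2],z])).round(1))
E
```

```text
[0.49364817 0.15427311 0.20168023] -72.85658059400542
[[0.978, -0.008, 0.014, 0.001, 0.0, -0.001, 255], [1.091, -0.008, 0.014, 0.001, 0.0, -0.001, 255]]
0.2 [324.  266.8]
0.1 [323.5 200.3]
0.045 [323.3 181.1]
```

View pics/w10.png

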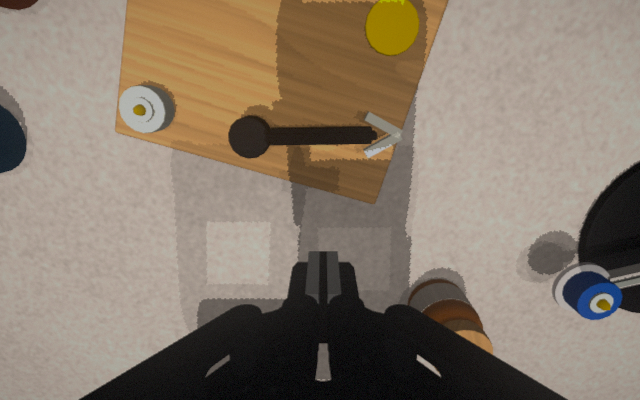

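Emit:
send_rows:
  steps:
    - [[0.3,0,0,0,0,0,255],[0.6,0,0,0,0,0,255],[0.8,0,0,0,0,0,255],[0.95,0,0,0,0,0,255],[1.0,0,0,0,0,0,255],[1.0,0,0,0,0,0,255],[1.0,0,0,0,0,0,255]]

```text
t: 19.95
tool_pos: [0.4935, 0.1542, 0.0518]
ee_rot: [1.563, 1.569, 0.291]
force: [0.6, 0.5, 0.3]
grip_width: -0.0
```

```bash
python3 - <<'E'
from h import *
st=cur();print(st[0],ang(st[1]))
P=np.array([.5145,.2265])
L=[(-73.3,o) for o in(-.042,-.038,-.032,-.026,-.022,-.018)]+[(-73.3+3*i,-.018) for i in range(1,15)]
print(*rows(st,[spoke(f,a=.065,off=o,z=.038,c=P) for f,o in L]),sep='\n')
E
```

```text
[0.49346728 0.15416291 0.05182851] -72.85335671208776
[0.092, -0.007, 0.012, 0.002, 0.0, 0.0, 255]
[0.092, 0.019, 0.012, 0.002, 0.0, 0.0, 255]
[0.092, 0.059, 0.012, 0.002, 0.0, 0.0, 255]
[0.092, 0.099, 0.012, 0.002, 0.0, 0.0, 255]
[0.092, 0.126, 0.013, 0.002, 0.0, 0.0, 255]
[0.092, 0.153, 0.013, 0.002, 0.0, 0.0, 255]
[0.092, 0.175, 0.019, -0.014, 0.0, 0.0, 255]
[0.092, 0.199, 0.023, -0.031, 0.0, 0.0, 255]
[0.093, 0.222, 0.027, -0.048, 0.0, 0.0, 255]
[0.093, 0.245, 0.029, -0.064, 0.0, 0.0, 255]
[0.093, 0.269, 0.03, -0.081, 0.0, 0.0, 255]
[0.093, 0.292, 0.03, -0.098, 0.0, 0.0, 255]
[0.093, 0.316, 0.028, -0.114, 0.0, 0.0, 255]
[0.093, 0.339, 0.026, -0.131, 0.0, 0.0, 255]
[0.093, 0.362, 0.022, -0.148, 0.0, 0.0, 255]
[0.093, 0.385, 0.017, -0.164, 0.0, 0.0, 255]
[0.093, 0.408, 0.01, -0.181, 0.0, 0.0, 255]
[0.093, 0.43, 0.003, -0.198, 0.0, 0.0, 255]
[0.093, 0.452, -0.006, -0.214, 0.0, 0.0, 255]
[0.093, 0.474, -0.016, -0.231, 0.0, 0.0, 255]
```

Emit:
send_rows:
  steps:
    - [[0.092,-0.005,0.012,0,0,0,255],[0.092,0.02,0.012,0,0,0,255],[0.092,0.06,0.012,0,0,0,255],[0.092,0.1,0.012,0,0,0,255],[0.092,0.126,0.013,0.002,0,0,255],[0.092,0.153,0.013,0.002,0,0,255],[0.092,0.175,0.019,-0.014,0,0,255],[0.092,0.199,0.023,-0.031,0,0,255],[0.092,0.222,0.027,-0.048,0,0,255],[0.092,0.245,0.029,-0.064,0,0,255],[0.092,0.269,0.03,-0.081,0,0,255],[0.092,0.292,0.03,-0.098,0,0,255],[0.092,0.316,0.028,-0.114,0,0,255],[0.092,0.339,0.026,-0.131,0,0,255],[0.092,0.362,0.022,-0.148,0,0,255],[0.092,0.385,0.017,-0.164,0,0,255],[0.092,0.408,0.01,-0.181,0,0,255],[0.092,0.43,0.003,-0.198,0,0,255],[0.092,0.452,-0.006,-0.214,0,0,255],[0.092,0.474,-0.016,-0.231,0,0,255]]

```text
t: 21.95
tool_pos: [0.56, 0.1769, 0.0371]
ee_rot: [-1.499, 1.57, -2.043]
force: [0.6, -0.5, -0.4]
grip_width: -0.0
```

```bash
python3 - <<'E'
from h import *
p=wrist();st=cur();print(st[0],ang(st[1]));cv2.imwrite('pics/w11.png',p['image'])
P=np.array([.5145,.2265])
print(*rows(st,[spoke(f,a=.065,off=-.018,z=.038,c=P) for f in(-29,-26.5,-24,-21.5,-19,-16.5,-14,-12,-10,-8,-6.5,-5,-4,-3)]),sep='\n')
E
```

```text
[0.5604299  0.17728553 0.03714269] -30.98448480891538
[-0.006, 0.019, 0.006, -0.011, 0.0, 0.0, 255]
[-0.006, 0.038, 0.01, -0.025, 0.0, 0.0, 255]
[-0.006, 0.057, 0.013, -0.039, 0.0, 0.0, 255]
[-0.006, 0.077, 0.016, -0.053, 0.0, 0.0, 255]
[-0.006, 0.096, 0.017, -0.067, 0.0, 0.0, 255]
[-0.006, 0.116, 0.018, -0.08, 0.0, 0.0, 255]
[-0.006, 0.135, 0.018, -0.094, 0.0, 0.0, 255]
[-0.006, 0.151, 0.017, -0.105, 0.0, 0.0, 255]
[-0.006, 0.167, 0.016, -0.117, 0.0, 0.0, 255]
[-0.006, 0.182, 0.014, -0.128, 0.0, 0.0, 255]
[-0.006, 0.194, 0.013, -0.136, 0.0, 0.0, 255]
[-0.006, 0.206, 0.011, -0.144, 0.0, 0.0, 255]
[-0.006, 0.213, 0.009, -0.15, 0.0, 0.0, 255]
[-0.006, 0.221, 0.008, -0.155, 0.0, 0.0, 255]
```

View pics/w11.png

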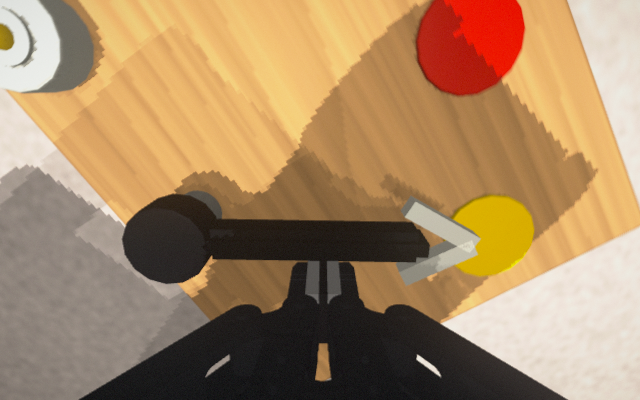

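The pointer bar is parallel to the fingertip face and passing yellow at (492,235). The red spot at (470,38) is next.

Emit:
send_rows:
  steps:
    - [[0,0.019,0.006,-0.011,0,0,255],[0,0.038,0.01,-0.025,0,0,255],[0,0.057,0.013,-0.039,0,0,255],[0,0.077,0.016,-0.053,0,0,255],[0,0.096,0.017,-0.067,0,0,255],[0,0.116,0.018,-0.08,0,0,255],[0,0.135,0.018,-0.094,0,0,255],[0,0.151,0.017,-0.105,0,0,255],[0,0.167,0.016,-0.117,0,0,255],[0,0.182,0.014,-0.128,0,0,255],[0,0.194,0.013,-0.136,0,0,255],[0,0.206,0.011,-0.144,0,0,255],[0,0.213,0.009,-0.15,0,0,255],[0,0.221,0.008,-0.155,0,0,255],[0,0.221,0.008,-0.155,0,0,255]]

```text
t: 23.5
tool_pos: [0.5779, 0.2049, 0.037]
ee_rot: [2.669, 1.571, 2.61]
force: [-0.4, 0.1, 0.1]
grip_width: -0.0002
```

```bash
python3 - <<'E'
from h import *
p=wrist();st=cur();print(st[0],ang(st[1]),spoke(-3,a=.065,off=-.018,c=np.array([.5145,.2265]))[0],manip.observe()['force']);cv2.imwrite('pics/w12.png',p['image']);pickle.dump(p,open('w12.pkl','wb'))
E
```

```text
[0.57783892 0.20483695 0.03699457] -3.393780154570731 [0.57846887 0.20512283 0.04      ] [ 0.67554315 -0.14096537  1.0467322 ]
```

View pics/w12.png

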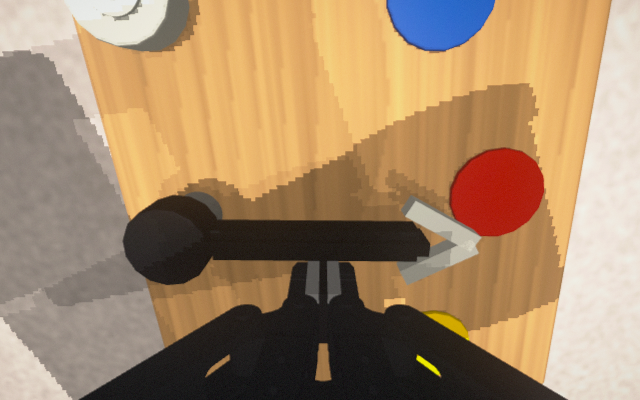

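Emit:
send_rows:
  steps:
    - [[0,-0.05,0,0,0,0,255],[0,-0.12,0,0,0,0,255],[-0.2,-0.12,0,0,0,0,255],[-0.5,-0.12,0,0,0,0,255],[-0.8,-0.12,0,0,0,0,255],[-1.0,-0.12,0,0,0,0,255],[-1.0,-0.12,0,0,0,0,255]]

```text
t: 24.25
tool_pos: [0.5795, 0.1867, 0.192]
ee_rot: [0.36, 1.563, 0.3]
force: [0.2, 0.8, 0.5]
grip_width: -0.0001
```

```bash
python3 - <<'E'
from h import *
st=cur();print(st[0],ang(st[1]))
print(rows(st,[pose(.5595,.2275,.255,-89)]))
E
```

```text
[0.57945968 0.18665623 0.19201229] -3.4265762093019903
[[-0.42, 0.265, -0.146, 0.475, 0.001, -0.002, 255]]
```

Emit:
send_rows:
  steps:
    - [[-0.42,0.265,-0.146,0.475,0,0,255],[-0.42,0.265,-0.146,0.475,0,0,255],[-0.42,0.265,-0.146,0.475,0,0,255],[-0.42,0.265,-0.146,0.475,0,0,255],[-0.42,0.265,-0.146,0.475,0,0,255],[-0.42,0.265,-0.146,0.475,0,0,255],[-0.42,0.265,-0.146,0.475,0,0,255],[-0.42,0.265,-0.146,0.475,0,0,255],[-0.42,0.265,-0.146,0.475,0,0,255],[-0.42,0.265,-0.146,0.475,0,0,255],[-0.42,0.265,-0.146,0.475,0,0,255],[-0.42,0.265,-0.146,0.475,0,0,255],[-0.42,0.265,-0.146,0.475,0,0,255],[-0.42,0.265,-0.146,0.475,0,0,255]]

```text
t: 25.65
tool_pos: [0.5573, 0.2275, 0.2498]
ee_rot: [-1.091, 1.57, -2.64]
force: [1.2, -1.0, -0.0]
grip_width: 0.0001
```

```bash
python3 - <<'E'
from h import *
p=wrist();st=cur();print(st[0],ang(st[1]));cv2.imwrite('pics/w13.png',cv2.resize(p['image'][0:260,200:460],None,fx=2.3,fy=2.3,interpolation=cv2.INTER_CUBIC));pickle.dump(p,open('w13.pkl','wb'))
print(blobs(p['image'],172,6,(200,0,460,200),200)[:2])
E
```

```text
[0.55736533 0.22762134 0.24989656] -88.80010640026055
[(np.int32(1749), array([323.04974271,  55.45168668]))]
```

View pics/w13.png

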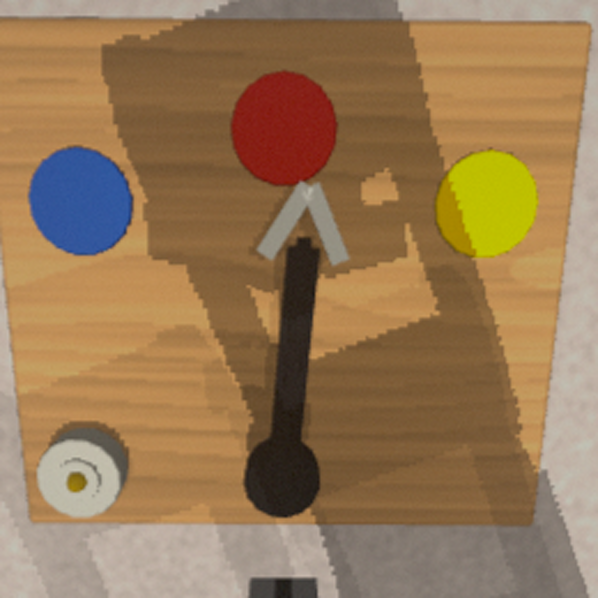

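```bash
python3 - <<'E'
from h import *
f=lambda d:np.degrees(np.arctan2(d[1],d[0])).round(2)
p=pickle.load(open('w13.pkl','rb'));g=lambda x,y,z:ray(p,(200+(x+.5)/2.3-.5,(y+.5)/2.3-.5),z)[:2]
h=g(282.,477,.054);t=g(310,184,.053);b=g(303,240,.053);b2=g(288,440,.053);s=ray(p,(323.05,55.45),.016)[:2]
print(h,t,s,'tip',f(t-h),'bar',f(b-h),f(b-b2),'spot',f(s-h),np.hypot(*(t-h)),np.hypot(*(s-h)))
for a,c in(((289,240),(272,440)),((319,250),(301,440))):print('edge',f(g(*a,.053)-g(*c,.053)))
for nm,lo,hi in(('yel',22,36),('blue',105,125)):
    for a,c in blobs(p['image'],lo,hi,(150,0,470,250),200)[:1]: print(nm,ray(p,c,.016).round(4))
E
```

```text
[0.51692896 0.22766448] [0.64499131 0.21877668] [0.66878673 0.23006442] tip -3.97 bar -3.6 -2.78 spot 0.91 0.1283703907646984 0.15187673135746754
edge -3.7
edge -3.55
yel [0.6388 0.1363 0.016 ]
blue [0.636  0.3227 0.016 ]
```

```bash
cat >> h.py <<'E'
P=np.array([.5155,.2275]);Q0=np.array([.57784,.20484])
def ptr(d,back=0,z=.037):
    a=np.radians(d);M=np.array([[np.cos(a),-np.sin(a)],[np.sin(a),np.cos(a)]]);q=P+M@(Q0-P)
    f=np.radians(-3.39+d);q=q-back*np.array([-np.sin(f),np.cos(f)]);return pose(*q,z,-3.39+d)
E
python3 - <<'E'
from h import *
st=cur();print(rows(st,[ptr(0,back=.02,z=.2)]))
E
```

```text
[[0.333, 0.123, 0.288, -0.475, 0.0, 0.0, 255]]
```

Emit:
send_rows:
  steps:
    - [[0.33,0.123,0.288,-0.475,0,0,255],[0.33,0.123,0.288,-0.475,0,0,255],[0.33,0.123,0.288,-0.475,0,0,255],[0.33,0.123,0.288,-0.475,0,0,255],[0.33,0.123,0.288,-0.475,0,0,255],[0.33,0.123,0.288,-0.475,0,0,255],[0.33,0.123,0.288,-0.475,0,0,255],[0.33,0.123,0.288,-0.475,0,0,255],[0.33,0.123,0.288,-0.475,0,0,255],[0.33,0.123,0.288,-0.475,0,0,255],[0.33,0.123,0.288,-0.475,0,0,255],[0.33,0.123,0.288,-0.475,0,0,255],[0.33,0.123,0.288,-0.475,0,0,255],[0.33,0.123,0.288,-0.475,0,0,255]]

```text
t: 27.1
tool_pos: [0.5767, 0.1849, 0.2006]
ee_rot: [0.462, 1.571, 0.401]
force: [-0.4, 0.3, -0.4]
grip_width: -0.0006
```

```bash
python3 - <<'E'
from h import *
st=cur();print(st[0],ang(st[1]));print(rows(st,[ptr(0,back=.02,z=z) for z in(.057,.037)]))
E
```

```text
[0.57668449 0.18490119 0.20055149] -3.485369810403625
[[0.957, 0.0, 0.0, -0.001, 0.0, 0.0, 255], [1.09, 0.0, 0.0, -0.001, 0.0, 0.0, 255]]
```

Emit:
send_rows:
  steps:
    - [[0.3,0,0,0,0,0,255],[0.6,0,0,0,0,0,255],[0.8,0,0,0,0,0,255],[0.95,0,0,0,0,0,255],[1.0,0,0,0,0,0,255],[1.0,0,0,0,0,0,255],[1.0,0,0,0,0,0,255]]

```text
t: 27.8
tool_pos: [0.5775, 0.1851, 0.0516]
ee_rot: [0.351, 1.569, 0.292]
force: [-0.3, 0.8, 0.1]
grip_width: -0.0002
```

```bash
python3 - <<'E'
from h import *
st=cur();print(st[0],ang(st[1]));print(*rows(st,[ptr(0,.02),ptr(0,.014),ptr(0,.008),ptr(0,.004),ptr(0,.001),ptr(1),ptr(2),ptr(2.8),ptr(3.5),ptr(4)],nd=4),sep='\n')
E
```

```text
[0.5775156  0.18511472 0.05163623] -3.4091990745705427
[0.0976, -0.002, -0.0058, -0.0001, 0.0004, -0.0002, 255]
[0.0976, 0.038, -0.0058, -0.0001, 0.0004, -0.0002, 255]
[0.0976, 0.078, -0.0058, -0.0001, 0.0004, -0.0002, 255]
[0.0976, 0.1047, -0.0058, -0.0001, 0.0004, -0.0002, 255]
[0.0976, 0.1247, -0.0058, -0.0001, 0.0004, -0.0002, 255]
[0.0976, 0.1388, -0.0037, -0.0057, 0.0004, -0.0002, 255]
[0.0976, 0.1462, -0.0017, -0.0112, 0.0005, -0.0002, 255]
[0.0977, 0.1522, -0.0001, -0.0157, 0.0005, -0.0002, 255]
[0.0977, 0.1575, 0.0011, -0.0196, 0.0005, -0.0002, 255]
[0.0977, 0.1612, 0.002, -0.0223, 0.0005, -0.0001, 255]
```

Emit:
send_rows:
  steps:
    - [[0.097,0,-0.006,0,0,0,255],[0.097,0.038,-0.006,0,0,0,255],[0.097,0.078,-0.006,0,0,0,255],[0.097,0.105,-0.006,0,0,0,255],[0.097,0.125,-0.006,0,0,0,255],[0.097,0.139,-0.004,-0.006,0,0,255],[0.097,0.146,-0.002,-0.011,0,0,255],[0.097,0.152,0,-0.016,0,0,255],[0.097,0.1575,0.001,-0.02,0,0,255],[0.097,0.161,0.002,-0.022,0,0,255],[0.097,0.161,0.002,-0.022,0,0,255],[0.097,0.161,0.002,-0.022,0,0,255]]

```text
t: 29.0
tool_pos: [0.5784, 0.209, 0.036]
ee_rot: [2.217, 1.571, 2.227]
force: [0.2, -0.3, 0.9]
grip_width: 0.0003
```

```bash
python3 - <<'E'
from h import *
st=cur();print(st[0],ang(st[1]),manip.observe()['force']);
for d in(4,4.5):print(ptr(d)[0])
print(*rows(st,[ptr(4.3),ptr(4.6)],nd=4),sep='\n')
E
```

```text
[0.5783944  0.20896092 0.03595616] 0.5635939466127858 [ 0.21410694 -0.25447635  0.85273679]
[0.57926882 0.20924382 0.037     ]
[0.57942571 0.20980099 0.037     ]
[-0.007, 0.0041, 0.0065, -0.0019, 0.0, 0.0, 255]
[-0.007, 0.0063, 0.0071, -0.0036, 0.0, 0.0, 255]
```

Emit:
send_rows:
  steps:
    - [[0,0.003,0.003,-0.002,0,0,255],[0,0.006,0.005,-0.0035,0,0,255],[0,0.006,0.005,-0.0035,0,0,255],[0,0.006,0.005,-0.0035,0,0,255]]

```text
t: 29.4
tool_pos: [0.579, 0.2099, 0.0359]
ee_rot: [-2.821, 1.571, -2.8]
force: [-0.4, -0.8, -0.5]
grip_width: 0.0001
```

```bash
python3 - <<'E'
from h import *
st=cur();print(st[0],ang(st[1]),manip.observe()['force'],ptr(4.6)[0])
E
```

```text
[0.57900966 0.20986329 0.03587413] 1.2075457385462436 [-0.42927444 -0.81452799 -0.51854304] [0.5794565  0.20991259 0.037     ]
```

Emit:
send_rows:
  steps:
    - [[0,-0.05,0,0,0,0,255],[0,-0.12,0,0,0,0,255],[-0.2,-0.12,0,0,0,0,255],[-0.5,-0.12,0,0,0,0,255],[-0.8,-0.12,0,0,0,0,255],[-1.0,-0.12,0,0,0,0,255],[-1.0,-0.12,0,0,0,0,255]]

```text
t: 30.1
tool_pos: [0.5823, 0.1919, 0.1911]
ee_rot: [0.288, 1.562, 0.308]
force: [-0.0, -0.8, -1.2]
grip_width: -0.0001
```

```bash
python3 - <<'E'
from h import *
st=cur();print(st[0],ang(st[1]))
print(rows(st,[pose(.5575,.2275,.25,-89)]))
E
```

```text
[0.5823457  0.19188875 0.19109524] 1.1728591157030877
[[-0.393, 0.242, -0.158, 0.501, 0.001, -0.003, 255]]
```

Emit:
send_rows:
  steps:
    - [[-0.39,0.242,-0.158,0.5,0,0,255],[-0.39,0.242,-0.158,0.5,0,0,255],[-0.39,0.242,-0.158,0.5,0,0,255],[-0.39,0.242,-0.158,0.5,0,0,255],[-0.39,0.242,-0.158,0.5,0,0,255],[-0.39,0.242,-0.158,0.5,0,0,255],[-0.39,0.242,-0.158,0.5,0,0,255],[-0.39,0.242,-0.158,0.5,0,0,255],[-0.39,0.242,-0.158,0.5,0,0,255],[-0.39,0.242,-0.158,0.5,0,0,255],[-0.39,0.242,-0.158,0.5,0,0,255],[-0.39,0.242,-0.158,0.5,0,0,255],[-0.39,0.242,-0.158,0.5,0,0,255],[-0.39,0.242,-0.158,0.5,0,0,255]]

```text
t: 31.5
tool_pos: [0.555, 0.2273, 0.2441]
ee_rot: [-1.205, 1.57, -2.753]
force: [-0.8, -1.1, -0.1]
grip_width: 0.0002
```

```bash
python3 - <<'E'
from h import *
p=wrist();st=cur();print(st[0],ang(st[1]));cv2.imwrite('pics/w14.png',cv2.resize(p['image'][0:260,200:460],None,fx=2.3,fy=2.3,interpolation=cv2.INTER_CUBIC));pickle.dump(p,open('w14.pkl','wb'))
print(blobs(p['image'],172,6,(200,0,460,200),200)[:2])
t=manip.read_camera('top');pickle.dump(t,open('t14.pkl','wb'));cv2.imwrite('pics/t14.png',t['image'])
for nm,lo,hi in(('red',172,6),('yel',24,34),('blue',105,125)):
    for a,c in blobs(t['image'],lo,hi,(330,130,445,250))[:1]:
        w=ray(t,c,.083)[:2];d=w-A;print(nm,a,w.round(4),np.hypot(*d).round(4),np.degrees(np.arctan2(d[1],d[0])).round(1))
E
```

```text
[0.55501208 0.22744805 0.24419765] -88.72334854979677
[(np.int32(1808), array([323.05696903,  52.22234513]))]
red 68 [ 0.6665 -0.2283] 0.1297 3.0
yel 77 [ 0.4764 -0.3512] 0.1311 -117.6
blue 44 [ 0.4651 -0.1244] 0.1319 123.0
```

View pics/w14.png

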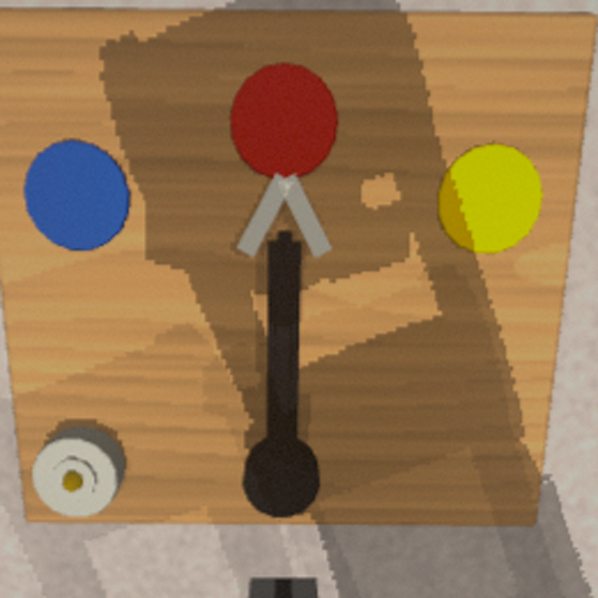

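View pics/t14.png

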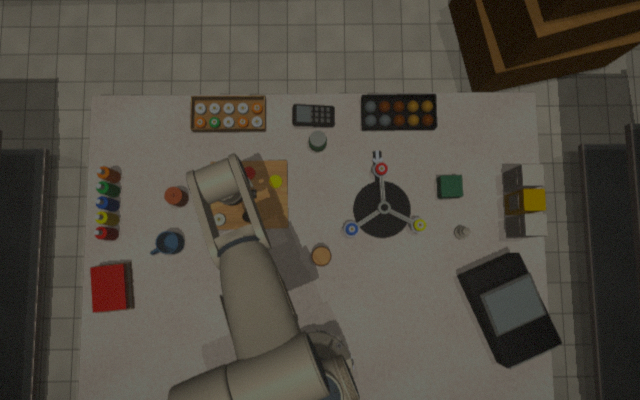

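```bash
python3 - <<'E'
from h import *
f=lambda d:np.degrees(np.arctan2(d[1],d[0])).round(2)
p=pickle.load(open('w14.pkl','rb'));g=lambda x,y,z:ray(p,(200+(x+.5)/2.3-.5,(y+.5)/2.3-.5),z)[:2]
h=g(282.,477,.054);s=ray(p,(323.06,52.2),.016)[:2]
print('tip',f(g(286,177,.053)-h),'bar',f(g(284.2,245,.053)-h),'spot',f(s-h))
print(manip.observe()['force'],manip.finish_job())
E
```

```text
tip 0.53 bar 0.74 spot 0.98
the job is handed in; nothing more can be done
[ 0.24157726 -0.77627859 -0.62536513] None
```

I turned the candle display first, then the offer-board pointer, and handed the job in at about 32 s of the 72 s allowed. The arm was clear of everything at hand-in.

- **Display:** I pushed the yellow spoke clockwise by about 130° with the closed fingertip, including one small correction push.
    - The wrist camera puts the red candle 0.6° clockwise of the arrow line.
    - The coarser top camera puts it about 0.3–0.5° the other way.
    - The two disagree slightly, but both are within about 0.6° of aligned, so I left it there.
- **Pointer:** I pushed it counter-clockwise by about 74°, also in two pushes. The last wrist view reads the tip at 0.5° and the bar at 0.7°, with the middle of the red spot at 1.0°, so it is within 0.5°.
- **Everything else:** I saw no bystander moved in the last top picture, judged by eye. The arm hides most of the board there, but the wrist picture shows the tealight still on its corner.
- **Contact:** The contact forces I read were under 4 N. I saw no finger touch a candle, and nothing was pinched.

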